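# Deburr a steel plate with three forward file strokes

### The job

Lift the file out of its cradle by the blade and lay it on the green rest, then turn the clamp's knob clockwise to its stop (about a quarter turn) to tighten the plate. Take the file by its handle and push it straight forward, across the plate's upper edge, in three strokes under light pressure, each from the front of the blade to past its middle, lifting it clear of the edge for every return and never dragging it back over the plate or pressing the sprung jaws right down. Finish by laying the file back on the rest as before, knob still tight, with nothing else on the table disturbed.

Things in the scene. Friction and masses are not known exactly. Their poses are not given: they have to be found in the camera images.
- file: Hand file 230 mm long, 0.13 kg: flat steel blade 130x22x5 mm, wooden handle with brass ferrule behind it (100 mm long; to grip 22 mm wide, 20 mm high, its underside 7.5 mm lower than the blade's). x points along the file to the tip, z up, y across. Origin 10 mm straight below file_blade. Starts level in the cradle, tip away from the robot.
- file_blade (a point): Where to take the file by the blade: mid-width and mid-thickness of the blade, 44 mm in front of the ferrule's front end, 86 mm behind the tip. The file balances within 10 mm of it. Axes as the file's.
- file_handle (a point): Where to hold the file's handle: on its axis (half-way up), 79 mm behind file_blade, 35 mm behind the ferrule's front end, 165 mm behind the tip. Axes as the file's.
- file_tip (a point): Front end of the file's blade, middle of its width, on the underside (2.5 mm below mid-thickness of blade and handle). Axes as the file's.
- cradle: Fixed brown wooden file cradle, base 215x56 mm, 6 mm thick. The handle lies in a trough between two cheeks 9 mm thick, 28 mm apart, 49 mm high, 52 to 144 mm behind its origin, so only the blade can be taken, from above, and the file must be lifted straight up by 40 mm to clear it.
- cradle_top (a point): 26 mm above the cradle's origin, level with its two bars (10 mm wide, 36 mm long, centred 30 mm behind and 45 mm in front), which carry the blade; between them it is free. Straight below file_blade as the file lies at first. x points along the file to its tip, z up.
- rest: Fixed file rest: green base 105x76 mm, 6 mm thick, with two crosswise bars with black rubber tops, 72 mm long, 10 mm wide, 26 mm high, centred 30 mm behind and 45 mm in front of its origin (on the table). x points along a file laid on it with its tip away from the robot.
- rest_top (a point): 26 mm above the rest's origin, level with the bars' tops. With file_blade straight above this point (2.5 mm higher) the blade lies level on both bars and the handle sticks out behind, free on all sides, its underside 18 mm above the table. Axes as the rest's.
- clamp: Grey clamp fixed to the table; base 80x165 mm, 14 mm thick, reaching 30 mm to +y and 135 mm to -y of its origin (on the table below plate_edge). Dark steel jaws 40 mm wide, 27 mm over both, tops 62 mm above the table, hold an upright steel plate. x is the forward stroke direction, away from the robot, z up.
- plate_edge (a point): Middle of the plate's upper edge, unloaded, 80 mm above the table. The plate is 4 mm thick along the clamp's x and 40 mm long along its y; 18 mm of it stand above the jaws. This point is on the fixed clamp and does not move with the sprung jaws. Axes as the clamp's.
- clamp_knob (a joint): Clamp knob, rad: black bar knob, the bar 42 mm long, 14 mm thick, to be pinched from above; turns clockwise seen from above, 0 to its stop at 1.571 (bar along the clamp's x at 0, along y at the stop). Starts at 0.1 to 0.4; friction 0.05 N m, stays where left. Tight at 1.42 or more.
- clamp_knob_grip (a point): On the knob's vertical axis at the height to grip, 51 mm above the table and 7 mm below its top, 100 mm to -y of the plate in the clamp's frame. It turns with the knob: its x axis lies along the bar.
- head_press (a joint): How far the sprung jaws with the plate are pressed down, m: 0 unloaded, stop at 0.016. About 1.5 N to start, then 0.25 N per mm. Light pressure is 3 to 9 mm.
- head_drag (a joint): How far the file's friction drags the sprung jaws along the clamp's x, m: 0 unloaded, + forward, - back; 0.35 N per mm, stops at 0.008 either way.
- wood_mallet: Bystander: small wooden mallet lying down, 150x93x35 mm. Origin at the middle of its underside.
- teapot_lid: Bystander: dark teapot lid with a knob, 80 mm wide, 34 mm high. Origin at the middle of its underside.
- cork_block: Bystander: mottled cork block, 58x55x22 mm. Origin at the middle of its underside.
There are look-alikes about, which are no part of the job. Several things have the shape of the rest; the one meant has the colours described above.

How it is judged:
By the outcome, as a careful person would: the job done as asked, in the order asked, and still so for the second after the job is handed in, with the robot touching nothing.
It also fails if it takes over 67 s, if anything falls off the work surface, if the arm or the gripper's body presses on something with over 40 N, if the wrist force passes 120 N, or if a joint passes its speed limit or range.

### The arm

A 6-joint arm with a two-finger parallel gripper is mounted at the origin on a cart in front of the work surface, level with it; the furniture and walls round the work are solid. World frame = base frame: x ahead of the robot, y to its left, z up, the work surface at z = 0. Lengths are in mm, angles in rad, forces in N, time in s.
With the tool pointing down it reaches from about 275 to 1000 mm from the base axis. Payload 8.4 kg.
Tool frame: the origin (TCP) lies midway between the tips of the shut fingers; the grasp point (between the pads) lies 19 mm behind it (r.grip_point_offset is the distance from the TCP to the grasp point, in mm); z points along the fingers, x is the direction in which the jaws open and shut, and the axes are right-handed (so a half turn about z gives the same grasp; the last joint's range is limited). The gripper opens to 85 mm and grips with 20 to 120 N. Pads are 22 mm wide; open, the fingers measure 114 mm over their backs; the gripper's body (76 mm by 85 mm) begins 54 mm behind the grasp point. The pads swing forward as they close: fully open they stand 13 mm farther back than shut.
Start: joints at [1.278, 0.353, 1.633, -0, 1.155, -0.002], TCP at [179.198, 598.762, 231.281] pointing down, gripper open.
Joint ranges: [-2.63, 2.63], [-0.92, 2.1], [0.06, 2.66], [-1.3, 4.44], [0, 2.69], [-3.02, 3.02]. Speed limits (rad/s): [2.22, 2.22, 2.79, 3.14, 3.14, 3.14].

### API

Orientations are given as [roll, pitch, yaw] about the fixed x, y, z axes, in that order (R = Rz(yaw) Ry(pitch) Rx(roll)).
In Python, from rig import monitor, vision, sign_off, r gives the robot as it stands.
- The arm moves only by the shell command python3 -m inch 'ROWS' [FORCE]. ROWS is JSON, a list of rows, each an object with "dp": the shift along the tool's x, y, z in mm, a list of three; "angular": the turn, a rotation vector about the tool's x, y, z in rad, a list of three; "fingers": the closure in counts, from 0 (fully open) to 255 (shut). A call has 1 to 12 rows; each row is the pose to reach, as a shift and turn from the pose commanded when the call began, along the tool's axes at that moment; what a row does not reach only later rows make up. A row lasts 1/12 s, in which the tool goes at most 41.7 mm and 7.16 degrees, less where a joint would pass 70% of its speed; a pose out of reach is approached as far as the arm can. A call with a gripper value outside its range is refused whole. The fingers move at their own pace and stop on an object; FORCE is the grip in N (left out, the last holds). Time passes only in rows, so rows that repeat a pose let the fingers close. It gives the time, the measured TCP pose, the force and the opening at its end, in the units of the state.
- monitor.sense(): the state, without advancing time (a new reading comes with each control period).
- vision.grab_frame(name): name is "scene" or "side" or "wrist"; returns (picture, depth): 420x560x3 uint8, blue, green, red; 420x560 float32, mm along the optical axis (not along the pixel's ray), 0 where there is no reading.
- vision.camera_params(name): a dict with "fx", "fy", "cx", "cy" (pixels), "R" (3x3) and "t" (3): a world point X has camera coordinates R X + t. Camera axes: x right, y down, z forward; pixel columns grow to the right and rows downward; lengths in mm; the calibration is good to about 2 mm. A picture is of the moment at which its call begins: read the wrist's pose just before it. camera_params takes no time and is no camera call; for the wrist camera it gives the pose at the moment of the call.
- sign_off(): hands the job in, once; it reports no verdict.
The state is a dict: "clock": time; "qpos": joint angles; "qvel": joint speeds; "joint_efforts": joint torques, N m; "eef_pos": TCP position; "tcp_rot": TCP orientation; "contact_force": force on the tool from outside, world axes, zero at the start; "wrist_torque": the same for the moment, N m; "opening": opening from 0.0 (shut) to 1.0 (fully open).
Only numpy, scipy, OpenCV 4.12 (cv2) and the standard library are available. Lean on these libraries where they do the work, as an engineer would, in place of code of your own. Each camera call takes 0.05 s, during which the arm holds its last target.

## Working session

There is one attempt and no reset: what is moved stays moved. The work goes in short steps, Python scripts to look and compute and a shell command to move; the robot and the scene stay as the last step left them, time stands still between calls to the robot, and variables do not carry over. Pictures are saved under pics/ and viewed, and the job is handed in when it is done.

```bash
ls; mkdir -p pics
python3 - <<'E'
from rig import monitor, vision, r
import cv2, numpy as np
print(monitor.sense())
print(r, [a for a in dir(r) if a[0]!='_'])
for n in ("scene","side","wrist"):
    p=vision.camera_params(n); im,d=vision.grab_frame(n)
    cv2.imwrite(f"pics/{n}0.png",im); np.savez(f"pics/{n}0.npz",im=im,d=d,**p)
    print(n,p)
E
```

```text
pics
{'clock': 0.0, 'qpos': array([ 1.27761097e+00,  3.53631871e-01,  1.63414328e+00,  9.42458653e-06,
        1.15513517e+00, -2.43238202e-03]), 'qvel': array([-7.33575587e-05, -3.21902571e-04,  5.01761429e-04, -4.89069743e-04,
        7.70224965e-04, -1.27359594e-04]), 'joint_efforts': array([-1.70347088e-03, -6.05282950e+01, -3.42071915e+01, -1.51224622e-04,
        9.78977914e-03, -2.31212545e-05]), 'eef_pos': array([179.05513263, 598.32389958, 230.56790665]), 'tcp_rot': array([-3.14158083e+00,  1.31764056e-03,  1.28003954e+00]), 'contact_force': array([-0.00064444,  0.25244297, -0.35068484]), 'wrist_torque': array([0.03731951, 0.02385839, 0.01302128]), 'opening': 0.9990251568448831}
<Robot object at 0x7ff97f57fa10> ['MotionError', 'grip_point_offset']
scene {'fx': 457.17072840724626, 'fy': 457.17072840724626, 'cx': 279.1617282541362, 'cy': 213.43843578919672, 'R': array([[ 0.57784953, -0.81613766,  0.00303868],
       [-0.58225215, -0.41485497, -0.69919796],
       [ 0.5719024 ,  0.40226194, -0.71492166]]), 't': array([-575.23827746,  257.71936617,  979.44502411])}
side {'fx': 401.7955723079722, 'fy': 401.7955723079722, 'cx': 278.69399079299126, 'cy': 209.9564720036059, 'R': array([[ 8.75612271e-01, -4.83014252e-01, -6.19187934e-04],
       [-2.18157283e-01, -3.94332973e-01, -8.92697544e-01],
       [ 4.30941471e-01,  7.81792004e-01, -4.50655867e-01]]), 't': array([-650.92280731,   68.85586775,  969.52462527])}
wrist {'fx': 338.77858615240916, 'fy': 338.77858615240916, 'cx': 283.123531565809, 'cy': 207.04187420218688, 'R': array([[ 0.2866064 ,  0.95804661, -0.00185996],
       [ 0.91056869, -0.27179842,  0.31143264],
       [ 0.29786145, -0.09095221, -0.95026641]]), 't': array([-624.40248351,  -40.43599743,  380.33967948])}
```

View pics/scene0.png

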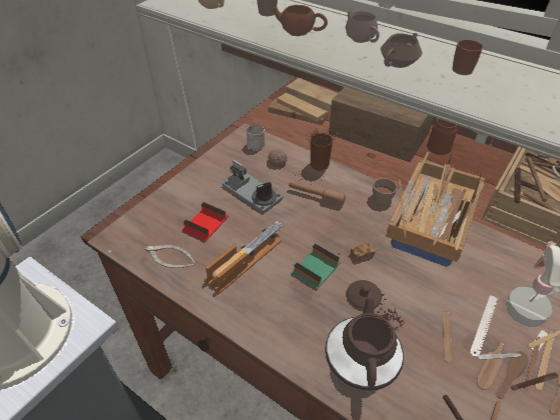

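View pics/side0.png

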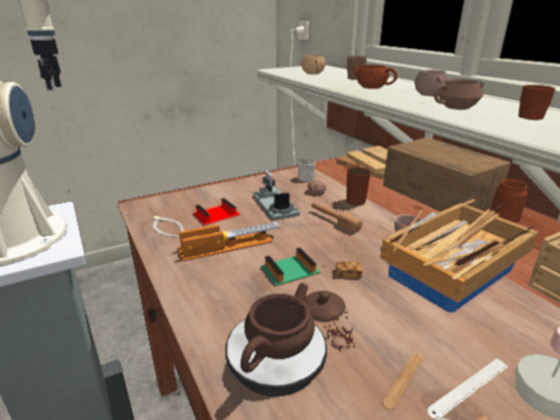

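View pics/wrist0.png

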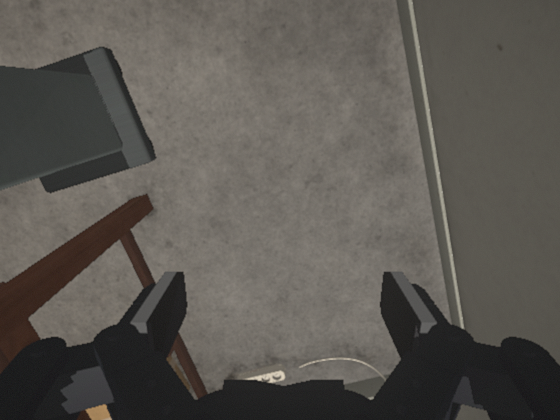

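```bash
cat > h.py <<'E'
import numpy as np, cv2
from scipy.spatial.transform import Rotation as Rn
def cloud(f):
    z=np.load(f); d=z['d'].astype(float); v,u=np.mgrid[:420,:560]
    P=np.stack([(u-z['cx'])/z['fx']*d,(v-z['cy'])/z['fy']*d,d],-1)
    W=(P-z['t'])@z['R']
    W[d<=0]=np.nan
    return W,z['im']
def proj(z,X):
    c=np.asarray(X)@z['R'].T+z['t']
    return np.stack([c[...,0]/c[...,2]*z['fx']+z['cx'],c[...,1]/c[...,2]*z['fy']+z['cy']],-1)
def ortho(fs,x0,x1,y0,y1,s,zmax=400):
    # image: up = +x, left = +y
    H=int((x1-x0)*s);Wd=int((y1-y0)*s)
    img=np.zeros((H,Wd,3),np.uint8);hm=np.full((H,Wd),-1e9)
    for f in fs:
        W,im=cloud(f); P=W.reshape(-1,3);C=im.reshape(-1,3)
        ok=np.isfinite(P[:,0])&(P[:,2]<zmax)&(P[:,2]>-15);P=P[ok];C=C[ok]
        r=((x1-P[:,0])*s).astype(int);c=((y1-P[:,1])*s).astype(int)
        ok=(r>=0)&(r<H)&(c>=0)&(c<Wd);P,C,r,c=P[ok],C[ok],r[ok],c[ok]
        for i in np.argsort(P[:,2]): 
            if P[i,2]>=hm[r[i],c[i]]: hm[r[i],c[i]]=P[i,2];img[r[i],c[i]]=C[i]
    return img,hm
E
python3 - <<'E'
from h import *
img,hm=ortho(["pics/scene0.npz"],300,900,-150,550,1,)
m=cv2.dilate(img,np.ones((2,2)))
for x in range(300,901,100): cv2.putText(m,str(x),(0,900-x),0,.4,(0,255,255)); cv2.line(m,(0,900-x),(700,900-x),(0,90,90),1)
for y in range(-150,551,100): cv2.putText(m,str(y),(550-y,10),0,.4,(0,255,255)); cv2.line(m,(550-y,0),(550-y,600),(0,90,90),1)
cv2.imwrite("pics/orth0.png",m)
E
```

```text
(no output)
```

View pics/orth0.png

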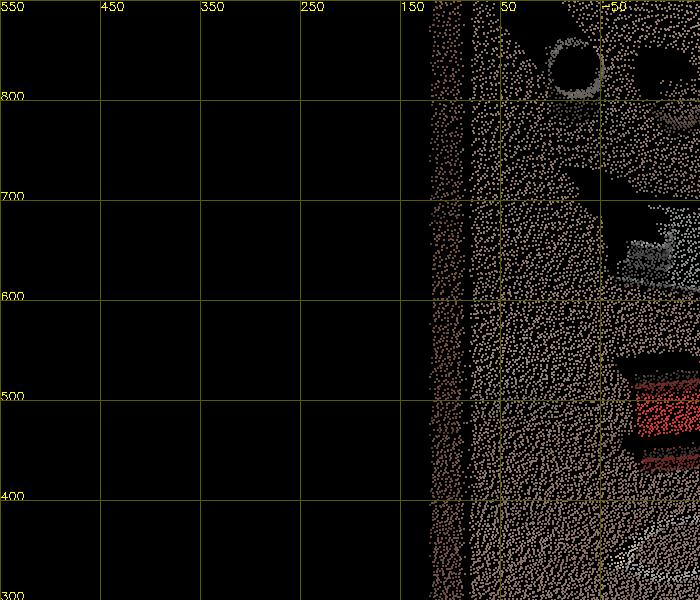

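Run:
```python
from h import *
img,hm=ortho(["pics/scene0.npz","pics/side0.npz"],250,850,-650,50,1,)
m=cv2.dilate(img,np.ones((2,2)))
for x in range(300,850,100): cv2.putText(m,str(x),(0,850-x),0,.4,(0,255,255)); cv2.line(m,(0,850-x),(700,850-x),(0,90,90),1)
for y in range(-600,51,100): cv2.putText(m,str(y),(50-y,10),0,.4,(0,255,255)); cv2.line(m,(50-y,0),(50-y,600),(0,90,90),1)
cv2.imwrite("pics/orth1.png",m)
```

```text
(no output)
```

View pics/orth1.png

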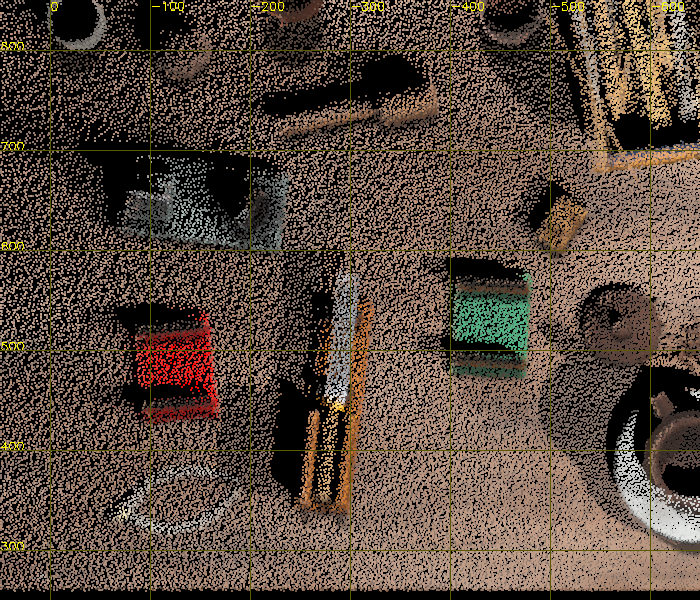

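```bash
cat >> h.py <<'E'
def plan(pos,yaw=None,rpy=None,grasp=False):
    """print dp/angular from current commanded(~measured) pose to target"""
    from rig import monitor
    s=monitor.sense(); R0=Rn.from_euler('xyz',s['tcp_rot'])
    R1=Rn.from_euler('xyz',rpy if rpy is not None else [np.pi,0,yaw])
    pos=np.array(pos,float)
    if grasp: pos=pos+np.array([0,0,-19.])
    dp=R0.inv().apply(pos-s['eef_pos']); w=(R0.inv()*R1).as_rotvec()
    print('clock',round(s['clock'],2),'at',s['eef_pos'].round(1),s['tcp_rot'].round(3),'q',s['qpos'].round(2),'F',s['contact_force'].round(2),'open',round(s['opening'],3))
    print('dp',dp.round(1),'|',np.linalg.norm(dp).round(),'rows',np.ceil(np.linalg.norm(dp)/41.7),' ang',w.round(4),'rows',np.ceil(np.linalg.norm(w)/.125))
    return dp,w
def grab(name,tag):
    from rig import vision
    p=vision.camera_params(name); im,d=vision.grab_frame(name)
    cv2.imwrite(f"pics/{tag}.png",im); np.savez(f"pics/{tag}.npz",im=im,d=d,**p)
E
python3 -c "
from h import *
plan([470,-260,250],1.5)"
```

```text
clock 0.15 at [179.1 598.4 230.7] [-3.142e+00  1.000e-03  1.280e+00] q [ 1.28  0.35  1.63  0.    1.16 -0.  ] F [ 0.47 -0.48  0.67] open 1.002
dp [-739.   524.8  -18.5] | 907.0 rows 22.0  ang [-1.0e-04  1.1e-03 -2.2e-01] rows 2.0
```

```bash
python3 -m inch '[{"dp":[-35,24,-1],"angular":[0,0,-0.02],"fingers":0},{"dp":[-70,50,-2],"angular":[0,0,-0.04],"fingers":0},{"dp":[-105,74,-4],"angular":[0,0,-0.06],"fingers":0},{"dp":[-140,99,-4],"angular":[0,0,-0.08],"fingers":0},{"dp":[-172,122,-5],"angular":[0,0,-0.1],"fingers":0},{"dp":[-204,145,-5],"angular":[0,0,-0.12],"fingers":0},{"dp":[-236,168,-6],"angular":[0,0,-0.14],"fingers":0},{"dp":[-268,190,-7],"angular":[0,0,-0.16],"fingers":0},{"dp":[-300,213,-8],"angular":[0,0,-0.18],"fingers":0},{"dp":[-334,237,-9],"angular":[0,0,-0.2],"fingers":0},{"dp":[-368,261,-9],"angular":[0,0,-0.22],"fingers":0},{"dp":[-400,284,-10],"angular":[0,0,-0.22],"fingers":0}]'
python3 -c "
from h import *
plan([470,-260,250],1.5)"
```

```text
clock: 1.15
eef_pos: [336.5, 132.1, 241.4]
tcp_rot: [3.141, -0.0, 1.502]
contact_force: [0.8, 0.9, 0.1]
opening: 0.999
clock 1.15 at [336.5 132.1 241.4] [ 3.141 -0.     1.502] q [ 0.37 -0.09  2.13 -0.    1.1  -1.13] F [0.78 0.9  0.11] open 0.999
dp [-382.   160.3   -8.6] | 414.0 rows 10.0  ang [ 0.0004 -0.0001  0.0018] rows 1.0
```

```bash
python3 -m inch '[{"dp":[-34,14,-1],"angular":[0,0,0],"fingers":0},{"dp":[-72,30,-2],"angular":[0,0,0],"fingers":0},{"dp":[-110,46,-3],"angular":[0,0,0],"fingers":0},{"dp":[-148,62,-4],"angular":[0,0,0],"fingers":0},{"dp":[-186,78,-5],"angular":[0,0,0],"fingers":0},{"dp":[-224,94,-6],"angular":[0,0,0],"fingers":0},{"dp":[-262,110,-7],"angular":[0,0,0],"fingers":0},{"dp":[-300,126,-8],"angular":[0,0,0],"fingers":0},{"dp":[-336,141,-9],"angular":[0,0,0],"fingers":0},{"dp":[-365,153,-9],"angular":[0,0,0],"fingers":0},{"dp":[-382,160,-9],"angular":[0,0,0],"fingers":0},{"dp":[-382,160,-9],"angular":[0,0,0],"fingers":0}]'
python3 -c "
from h import *
grab('wrist','w1')
plan([470,-260,250],1.5)"
```

```text
clock: 2.15
eef_pos: [470.0, -261.6, 249.9]
tcp_rot: [3.141, 0.001, 1.498]
contact_force: [0.3, -0.2, -0.0]
opening: 0.997
clock 2.2 at [ 469.2 -259.7  249.7] [-3.141 -0.     1.498] q [-0.51  0.2   1.8  -0.    1.14 -2.01] F [-0.77  0.51 -0.54] open 1.004
dp [-0.3  0.8 -0.3] | 1.0 rows 1.0  ang [-0.0006 -0.0002 -0.0023] rows 1.0
```

View pics/w1.png

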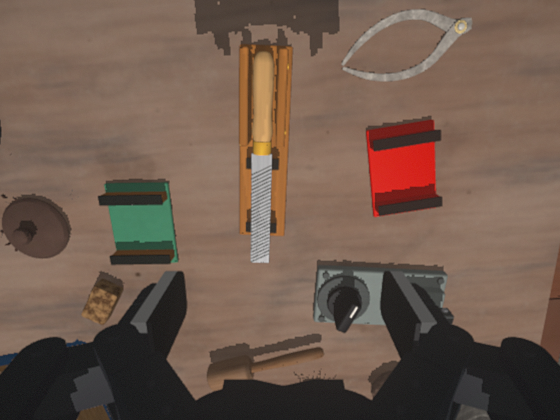

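Run:
```python
from h import *
W,im=cloud("pics/w1.npz")
img,hm=ortho(["pics/w1.npz"],350,700,-520,-60,1.7,120)
m=cv2.dilate(img,np.ones((3,3)))
cv2.imwrite("pics/orth2.png",m)
hsv=cv2.cvtColor(im,cv2.COLOR_BGR2HSV)
v,u=np.mgrid[:420,:560]
def rect(mask,n,lo=None):
    P=W[mask&np.isfinite(W[...,0])]
    print(n,len(P),'z',np.percentile(P[:,2],[5,50,95]).round(1))
    r=cv2.minAreaRect(P[:,:2].astype(np.float32)); print('   ',np.round(r[0],1),np.round(r[1],1),round(r[2],2))
    return P
z=W[...,2]
blade=(v>150)&(v<275)&(u>235)&(u<285)&(z>27)&(z<36)&(hsv[...,1]<70)
P=rect(blade,'blade')
fe=(v>40)&(v<157)&(u>245)&(u<280)&(z>32)&(z<45)&(hsv[...,1]>70); rect(fe,'handle')
g=(v>170)&(v<270)&(u>90)&(u<190)
rect(g&(z>20)&(z<32),'greenbars')
gb=g&(z>3)&(z<12); rect(gb,'greenbase')
for a,b in((180,215),(230,270)): rect(g&(z>22)&(z<32)&(v>a)&(v<b),'bar')
c=(v>255)&(v<335)&(u>300)&(u<385)
rect(c&(z>53)&(z<63),'knobtop')
rect((v>255)&(v<335)&(u>300)&(u<460)&(z>10)&(z<18),'clampbase')
np.set_printoptions(suppress=True)
for (uu,vv) in((260,200),(135,225),(340,268),(350,305),(300,100)): print(uu,vv,W[vv,uu].round(1))
```

```text
blade 2092 z [29.4 30.8 32. ]
    [ 511.6 -288.5] [ 29.4 129.5] 84.49
handle 1939 z [33.1 37.  39.3]
    [ 397.3 -276.6] [ 28.6 101.3] 83.69
greenbars 1285 z [23.8 25.7 26.9]
    [ 527.  -439.4] [72.9 87.7] 86.58
greenbase 3617 z [4.4 5.7 7.6]
    [ 526.4 -438.7] [ 76.3 104. ] 86.35
bar 669 z [24.3 25.7 27. ]
    [ 489.4 -437.1] [73. 13.] 85.48
bar 582 z [24.1 25.6 26.8]
    [ 563.8 -441.3] [72.3 13.1] 85.53
knobtop 382 z [54.1 57.1 58.6]
    [ 641.4 -197.4] [13.8 41.1] 60.25
clampbase 2249 z [11.3 13.4 16.4]
    [ 647.9 -150.3] [164.5  80.6] 82.87
260 200 [ 498.2 -289.6   31.2]
135 225 [ 526.2 -447.     6.5]
340 268 [ 602.1 -199.1    8.3]
350 305 [ 624.9 -195.5   55.2]
300 100 [ 395.8 -237.6    0.4]
```

View pics/orth2.png

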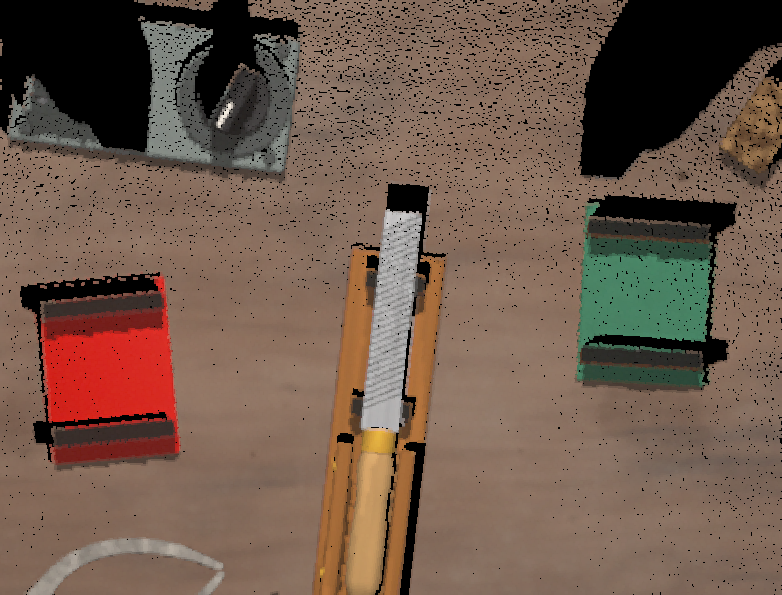

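Run:
```python
from h import *
W,im=cloud("pics/w1.npz"); z=W[...,2]
hsv=cv2.cvtColor(im,cv2.COLOR_BGR2HSV); v,u=np.mgrid[:420,:560]
def cl(mask,n):
    # row-wise centre line along x in image rows -> robust line
    pts=[]
    for r in range(420):
        i=np.where(mask[r])[0]
        if len(i)>=10: pts.append((W[r,i[0],:2]+W[r,i[-1],:2])/2)
    pts=np.array(pts,np.float32)
    l=cv2.fitLine(pts,cv2.DIST_HUBER,0,.01,.01).ravel(); a=np.arctan2(l[1],l[0]); a=a if abs(a)<1.57 else a-np.pi*np.sign(a)
    print(n,len(pts),'yaw',a.round(4),'pt',l[2:].round(1),'x range',pts[0],pts[-1]); return l
b=(v>155)&(v<275)&(u>240)&(u<280)&(z>27.5)&(z<36)&(hsv[...,1]<60)
b=cv2.morphologyEx(b.astype(np.uint8),cv2.MORPH_OPEN,np.ones((5,5)))>0
cl(b,'blade')
h=(v>40)&(v<157)&(u>245)&(u<280)&(z>30)&(z<45)&(hsv[...,1]>70)
h=cv2.morphologyEx(h.astype(np.uint8),cv2.MORPH_OPEN,np.ones((5,5)))>0
cl(h,'handle')
# ferrule: yellow saturated
f=h&(hsv[...,1]>150); print('ferr rows',np.where(f.any(1))[0]); 
# tip
P=W[b]; ex=np.array([np.cos(-.1),np.sin(-.1)]); s=P[:,:2]@ex; print('extent along',s.min(),s.max(),np.percentile(s,[1,99]))
P=W[f]; s=P[:,:2]@ex; print('ferrule',np.percentile(s,[1,99]))
# cradle base edges
c=(u>225)&(u<300)&(z>3)&(z<10)&(hsv[...,1]>110);P=W[c]; print(cv2.minAreaRect(P[:,:2].astype(np.float32)))
```

```text
blade 107 yaw -0.1101 pt [ 515.7 -290.6] x range [ 449.53134 -283.40042] [ 574.7447 -297.432 ]
handle 103 yaw -0.1081 pt [ 396.9 -277.2] x range [ 348.2049 -271.9369] [ 446.8765  -282.95886]
ferr rows [142 143 144 145 146 147 148 149 150 151 152 153 154]
extent along 475.0886664305055 602.6042518307453 [476.14105506 600.63419846]
ferrule [459.80737788 472.3339759 ]
((444.95294189453125, -281.75225830078125), (54.79017639160156, 214.15841674804688), 83.4272232055664)
```

```bash
python3 -c "
from h import *
plan([490.6,-287.8,80],1.461)
plan([490.6,-287.8,11],1.461)"
```

```text
clock 2.2 at [ 469.2 -259.7  249.7] [-3.141 -0.     1.498] q [-0.51  0.2   1.8  -0.    1.14 -2.01] F [-0.77  0.51 -0.54] open 1.004
dp [-26.5  23.5 169.7] | 173.0 rows 5.0  ang [-0.0007 -0.0002  0.0367] rows 1.0
clock 2.2 at [ 469.2 -259.7  249.7] [-3.141 -0.     1.498] q [-0.51  0.2   1.8  -0.    1.14 -2.01] F [-0.77  0.51 -0.54] open 1.004
dp [-26.6  23.6 238.7] | 241.0 rows 6.0  ang [-0.0007 -0.0002  0.0367] rows 1.0
```

```bash
python3 -m inch '[{"dp":[-13,11,30],"angular":[0,0,0.02],"fingers":0},{"dp":[-26.5,22.5,65],"angular":[0,0,0.038],"fingers":0},{"dp":[-26.5,22.5,105],"angular":[0,0,0.038],"fingers":0},{"dp":[-26.5,22.5,140],"angular":[0,0,0.038],"fingers":0},{"dp":[-26.5,22.5,165],"angular":[0,0,0.038],"fingers":0},{"dp":[-26.5,22.5,170],"angular":[0,0,0.038],"fingers":0},{"dp":[-26.5,22.5,170],"angular":[0,0,0.038],"fingers":0}]'
python3 -c "
from h import *
grab('wrist','w2')
plan([490.6,-287.8,11],1.461)"
```

```text
clock: 2.78
eef_pos: [488.4, -284.6, 78.9]
tcp_rot: [-3.138, -0.002, 1.463]
contact_force: [0.3, 0.0, -0.5]
opening: 0.998
clock 2.83 at [ 489.6 -285.5   80.6] [-3.141 -0.     1.463] q [-0.53  0.45  1.88  0.    0.82 -1.99] F [-0.75  0.39  0.62] open 1.0
dp [-2.2  1.3 69.6] | 70.0 rows 2.0  ang [-0.0008 -0.0005  0.0016] rows 1.0
```

View pics/w2.png

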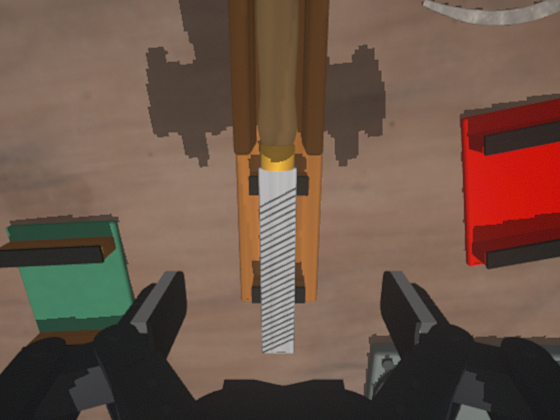

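```bash
cat >> h.py <<'E'
def fline(f,zlo,zhi,v0,v1,u0,u1,smax=60,smin=0,op=5):
    W,im=cloud(f); z=W[...,2]; hsv=cv2.cvtColor(im,cv2.COLOR_BGR2HSV); v,u=np.mgrid[:420,:560]
    m=(v>=v0)&(v<v1)&(u>=u0)&(u<u1)&(z>zlo)&(z<zhi)&(hsv[...,1]<=smax)&(hsv[...,1]>=smin)
    m=cv2.morphologyEx(m.astype(np.uint8),cv2.MORPH_OPEN,np.ones((op,op)))>0
    pts=np.array([(W[r,i[0]]+W[r,i[-1]])/2 for r in range(420) for i in [np.where(m[r])[0]] if len(i)>=10],np.float32)
    l=cv2.fitLine(pts[:,:2].copy(),cv2.DIST_HUBER,0,.01,.01).ravel(); a=np.arctan2(l[1],l[0]); a=(a+np.pi/2)%np.pi-np.pi/2
    e=np.array([np.cos(a),np.sin(a)]); c=l[2:]; s=(W[m][:,:2]-c)@e; zz=W[m][:,2]
    lo,hi=np.percentile(s,[.7,99.3]); pz=np.polyfit(s,zz,1)
    print('n',len(pts),'yaw',a.round(4),'ends',(c+lo*e).round(1),(c+hi*e).round(1),'len',(hi-lo).round(1),'z med',np.median(zz).round(1),'slope',pz[0].round(4))
    return c,e,lo,hi,a
E
python3 - <<'E'
from h import *
c,e,lo,hi,a=fline('pics/w2.npz',26,36,160,360,240,310)
print('file_blade',c+(hi-86)*e,c+(lo+44)*e)
E
```

```text
n 183 yaw -0.1127 ends [ 449.5 -283.3] [ 574.5 -297.5] len 125.7 z med 30.7 slope -0.0001
file_blade [ 489.02555842 -287.80491889] [ 493.252571   -288.28320531]
```

```bash
python3 -m inch '[{"dp":[0,0.5,20],"angular":[0,0,0],"fingers":0},{"dp":[0,0.5,45],"angular":[0,0,0],"fingers":0},{"dp":[0,0.5,62],"angular":[0,0,0],"fingers":0},{"dp":[0,0.5,68],"angular":[0,0,0],"fingers":60},{"dp":[0,0.5,69],"angular":[0,0,0],"fingers":130},{"dp":[0,0.5,69],"angular":[0,0,0],"fingers":200},{"dp":[0,0.5,69],"angular":[0,0,0],"fingers":255},{"dp":[0,0.5,69],"angular":[0,0,0],"fingers":255},{"dp":[0,0.5,69],"angular":[0,0,0],"fingers":255},{"dp":[0,0.5,69],"angular":[0,0,0],"fingers":255}]' 60
```

```text
clock: 3.67
eef_pos: [491.2, -286.9, 13.0]
tcp_rot: [3.139, 0.001, 1.462]
contact_force: [-1.6, 0.5, 7.8]
opening: 0.239
```

```bash
python3 -m inch '[{"dp":[0,0,-2],"angular":[0,0,0],"fingers":255},{"dp":[0,0,-2],"angular":[0,0,0],"fingers":255}]' 60; python3 -m inch '[{"dp":[0,0,-8],"angular":[0,0,0],"fingers":255},{"dp":[0,0,-25],"angular":[0,0,0],"fingers":255},{"dp":[0,0,-45],"angular":[0,0,0],"fingers":255},{"dp":[0,0,-60],"angular":[0,0,0],"fingers":255},{"dp":[0,0,-68],"angular":[0,0,0],"fingers":255},{"dp":[0,0,-70],"angular":[0,0,0],"fingers":255},{"dp":[0,0,-70],"angular":[0,0,0],"fingers":255}]'
python3 -c "
from h import *
grab('wrist','w3');grab('side','s3')
plan([519.1,-438.8,81],1.571-.063)"
```

```text
clock: 3.83
eef_pos: [490.6, -286.5, 14.2]
tcp_rot: [3.141, 0.0, 1.462]
contact_force: [0.1, 1.3, -1.5]
opening: 0.233
clock: 4.42
eef_pos: [490.4, -286.4, 83.8]
tcp_rot: [3.141, 0.0, 1.462]
contact_force: [0.6, 0.6, -1.2]
opening: 0.241
clock 4.52 at [ 489.7 -286.    82.6] [-3.141 -0.     1.462] q [-0.53  0.45  1.87 -0.    0.82 -1.99] F [-0.68 -0.03 -1.01] open 0.235
dp [-148.7   45.8    1.5] | 156.0 rows 4.0  ang [-0.001  -0.0005 -0.0459] rows 1.0
```

View pics/w3.png

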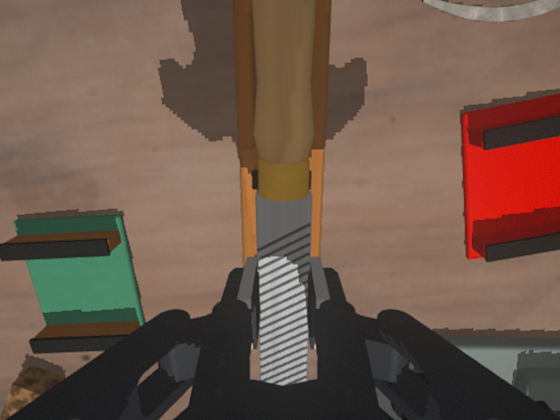

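View pics/s3.png

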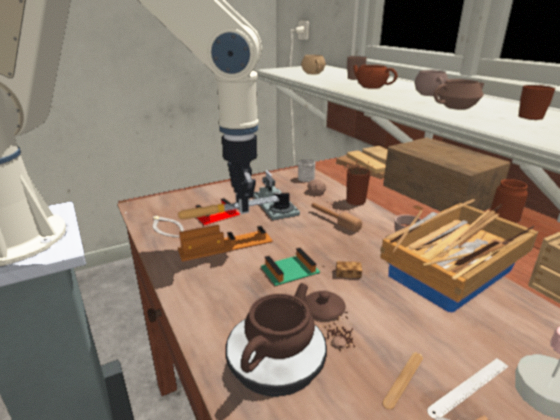

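Run:
```python
from h import *
fline('pics/w3.npz',90,115,192,256,240,325)
fline('pics/w3.npz',90,120,30,195,240,325,255,70)
z=np.load('pics/w3.npz');W,im=cloud('pics/w3.npz')
for v in (170,185,195,200,205,220,240): print(v,W[v,285].round(1),im[v,285])
# rest again
hsv=cv2.cvtColor(im,cv2.COLOR_BGR2HSV);v,u=np.mgrid[:420,:560]
W1,im1=cloud('pics/w1.npz');zz=W1[...,2]
for a,b in((180,215),(230,270)):
    m=(v>a)&(v<b)&(u>90)&(u<190)&(zz>23.5)&(zz<32); m=cv2.morphologyEx(m.astype(np.uint8),cv2.MORPH_OPEN,np.ones((3,3)))>0
    P=W1[m]; mu=P.mean(0); w,V=np.linalg.eigh(np.cov(P[:,:2].T)); d=V[:,1]; d*=np.sign(d[1])
    s=(P[:,:2]-mu[:2])@d; print(mu.round(1),'yaw',-np.arctan2(d[0],d[1]).round(4), np.ptp(s))
```

```text
n 58 yaw -0.1131 ends [ 447.5 -281.4] [ 471.9 -284.2] len 24.6 z med 101.4 slope -0.0007
n 165 yaw -0.1112 ends [ 391.4 -275.1] [ 444.5 -281. ] len 53.4 z med 107.5 slope 0.0025
170 [ 435.4 -279.5  108.9] [ 42  98 127]
185 [ 440.9 -280.1  108.8] [ 43  97 129]
195 [ 444.8 -280.5  108.1] [ 42  96 126]
200 [ 446.7 -280.7  107.9] [ 46  95 125]
205 [ 450.7 -281.1  101.4] [ 98  99 101]
220 [ 457.2 -281.8  100.4] [ 98  98 100]
240 [ 465.3 -282.6  101.5] [ 97  98 100]
[ 489.4 -436.1   25.8] yaw -0.0587 72.93675981663247
[ 564.1 -439.9   25.6] yaw -0.0605 72.35460364741317
```

```bash
python3 -m inch '[{"dp":[-18,6,0],"angular":[0,0,-0.01],"fingers":255},{"dp":[-48,15,0],"angular":[0,0,-0.02],"fingers":255},{"dp":[-85,26,0],"angular":[0,0,-0.03],"fingers":255},{"dp":[-120,37,0],"angular":[0,0,-0.045],"fingers":255},{"dp":[-140,43,0],"angular":[0,0,-0.053],"fingers":255},{"dp":[-147.5,45,0],"angular":[0,0,-0.053],"fingers":255},{"dp":[-147.5,45,15],"angular":[0,0,-0.053],"fingers":255},{"dp":[-147.5,45,35],"angular":[0,0,-0.053],"fingers":255},{"dp":[-147.5,45,48],"angular":[0,0,-0.053],"fingers":255},{"dp":[-147.5,45,50],"angular":[0,0,-0.053],"fingers":255},{"dp":[-147.5,45,50],"angular":[0,0,-0.053],"fingers":255}]'
python3 - <<'E'
from h import *
grab('wrist','w4')
plan([519.2,-437.9,13],1.514)
fline('pics/w4.npz',40,62,192,256,240,325)
z=np.load('pics/w4.npz')
for X in ([489.2,-436.1,26],[564,-440,26]):print(proj(z,np.array(X)))
E
```

```text
clock: 5.43
eef_pos: [518.0, -436.4, 31.6]
tcp_rot: [-3.139, -0.002, 1.515]
contact_force: [0.6, -0.8, -0.8]
opening: 0.237
clock 5.48 at [ 518.7 -437.1   32.9] [-3.140e+00 -1.000e-03  1.515e+00] q [-0.7   0.65  1.64  0.    0.85 -2.22] F [ 0.64 -0.91 -0.26] open 0.235
dp [-0.8  0.5 19.9] | 20.0 rows 1.0  ang [-0.0011 -0.0009  0.0014] rows 1.0
n 60 yaw -0.0558 ends [ 474.7 -433.6] [ 499.5 -435. ] len 24.8 z med 49.4 slope -0.006
[279.73392774 212.88100413]
[280.63312856 346.4679986 ]
```

View pics/w4.png

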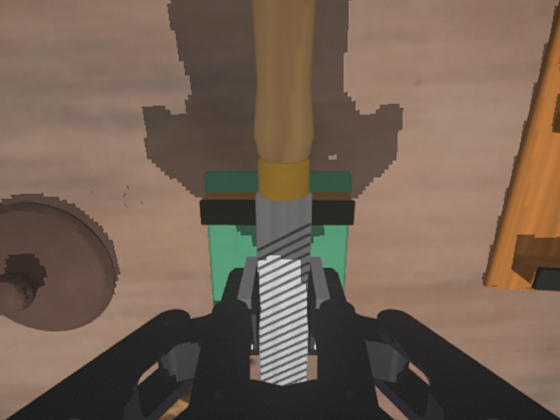

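```bash
python3 -m inch '[{"dp":[-1.5,0,6],"angular":[0,0,0],"fingers":255},{"dp":[-1.5,0,13],"angular":[0,0,0],"fingers":255},{"dp":[-1.5,0,17],"angular":[0,0,0],"fingers":255},{"dp":[-1.5,0,19],"angular":[0,0,0],"fingers":255},{"dp":[-1.5,0,19.5],"angular":[0,0,0],"fingers":255},{"dp":[-1.5,0,19.5],"angular":[0,0,0],"fingers":255}]'; python3 -m inch '[{"dp":[0,0,0.5],"angular":[0,0,0],"fingers":255},{"dp":[0,0,0.5],"angular":[0,0,0],"fingers":255}]'
```

```text
clock: 5.98
eef_pos: [518.8, -439.2, 13.7]
tcp_rot: [-3.141, -0.0, 1.515]
contact_force: [-0.0, 0.3, -1.8]
opening: 0.235
clock: 6.15
eef_pos: [519.0, -439.4, 13.5]
tcp_rot: [3.141, 0.0, 1.515]
contact_force: [-0.0, -0.1, -2.0]
opening: 0.239
```

```bash
python3 -m inch '[{"dp":[0,0,0.7],"angular":[0,0,0],"fingers":255},{"dp":[0,0,0.7],"angular":[0,0,0],"fingers":255}]'; python3 -m inch '[{"dp":[0,0,0.7],"angular":[0,0,0],"fingers":255},{"dp":[0,0,0.7],"angular":[0,0,0],"fingers":255}]'
```

```text
clock: 6.32
eef_pos: [519.0, -439.5, 13.0]
tcp_rot: [3.141, 0.0, 1.515]
contact_force: [-1.2, 0.6, 0.6]
opening: 0.239
clock: 6.48
eef_pos: [519.1, -439.5, 13.0]
tcp_rot: [3.141, 0.0, 1.515]
contact_force: [-2.3, 2.0, 8.6]
opening: 0.237
```

```bash
python3 -m inch '[{"dp":[0,0,-0.7],"angular":[0,0,0],"fingers":200},{"dp":[0,0,-0.7],"angular":[0,0,0],"fingers":100},{"dp":[0,0,-0.7],"angular":[0,0,0],"fingers":0},{"dp":[0,0,-0.7],"angular":[0,0,0],"fingers":0},{"dp":[0,0,-0.7],"angular":[0,0,0],"fingers":0},{"dp":[0,0,-10],"angular":[0,0,0],"fingers":0},{"dp":[0,0,-40],"angular":[0,0,0],"fingers":0},{"dp":[0,0,-80],"angular":[0,0,0],"fingers":0},{"dp":[0,0,-115],"angular":[0,0,0],"fingers":0},{"dp":[0,0,-140],"angular":[0,0,0],"fingers":0},{"dp":[0,0,-140],"angular":[0,0,0],"fingers":0}]'
python3 - <<'E'
from h import *
grab('wrist','w5')
plan([600,-200,160],1.571-.52)
c,e,lo,hi,a=fline('pics/w5.npz',26,36,100,420,240,325)
print('file_blade',c+(hi-86)*e,c+(lo+44)*e)
E
```

```text
clock: 7.4
eef_pos: [521.6, -441.7, 159.2]
tcp_rot: [3.134, 0.006, 1.515]
contact_force: [1.5, -0.9, 0.1]
opening: 1.004
clock 7.45 at [ 520.6 -440.8  156.3] [3.136 0.004 1.515] q [-0.7   0.51  1.57 -0.    1.06 -2.22] F [-1.04 -0.47 -0.41] open 1.0
dp [244.8  65.9  -4.3] | 254.0 rows 7.0  ang [0.0063 0.0028 0.464 ] rows 4.0
n 142 yaw -0.0562 ends [ 476.6 -436.6] [ 602.7 -443.7] len 126.3 z med 30.7 slope -0.0003
file_blade [ 516.83717007 -438.88030519] [ 520.54616808 -439.08884563]
```

View pics/w5.png

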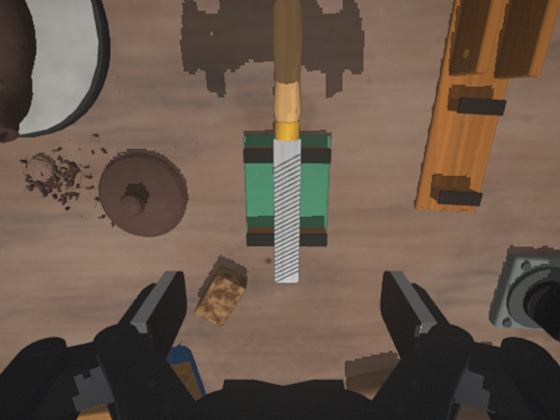

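```bash
python3 -m inch '[{"dp":[18,5,-4],"angular":[0,0,0.02],"fingers":0},{"dp":[50,15,-10],"angular":[0,0,0.05],"fingers":0},{"dp":[88,26,-15],"angular":[0,0,0.09],"fingers":0},{"dp":[126,38,-20],"angular":[0,0,0.13],"fingers":0},{"dp":[164,49,-20],"angular":[0,0,0.17],"fingers":0},{"dp":[202,60,-20],"angular":[0,0,0.21],"fingers":0},{"dp":[238,71,-20],"angular":[0,0,0.25],"fingers":0},{"dp":[268,80,-20],"angular":[0,0,0.265],"fingers":0},{"dp":[288,86,-20],"angular":[0,0,0.265],"fingers":0},{"dp":[296,88.5,-20],"angular":[0,0,0.265],"fingers":0},{"dp":[296,88.5,-20],"angular":[0,0,0.265],"fingers":0}]'
python3 - <<'E'
from h import *
grab('wrist','w6')
plan([642,-197.4,90],1.571-.52)
E
```

```text
clock: 8.37
eef_pos: [623.7, -146.9, 171.1]
tcp_rot: [-3.14, -0.0, 1.253]
contact_force: [-0.1, 0.0, 0.0]
opening: 0.997
clock 8.42 at [ 623.4 -148.3  171.2] [-3.14   0.     1.252] q [-0.24  0.44  1.65 -0.    1.06 -1.49] F [-0.72 -1.11 -0.97] open 0.999
dp [-40.7  33.2  81.2] | 97.0 rows 3.0  ang [-0.0012  0.0006  0.2007] rows 2.0
```

View pics/w6.png

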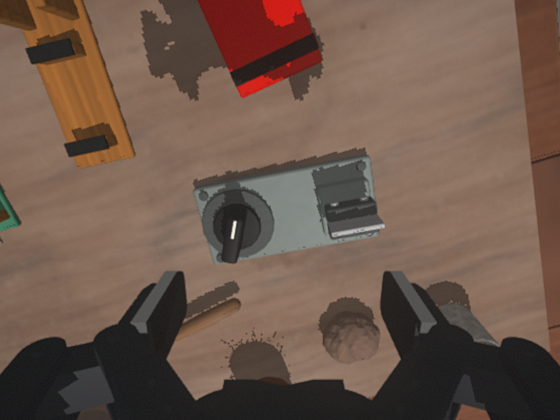

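Run:
```python
from h import *
W,im=cloud('pics/w6.npz'); z=W[...,2];v,u=np.mgrid[:420,:560]
def rect(m,n):
    m=m&np.isfinite(z); m=cv2.morphologyEx(m.astype(np.uint8),cv2.MORPH_OPEN,np.ones((2,2)))>0
    P=W[m]; r=cv2.minAreaRect(P[:,:2].astype(np.float32)); print(n,len(P),np.percentile(P[:,2],[5,50,95]).round(1),np.round(r[0],1),np.round(r[1],1),round(r[2],2))
    mu=P.mean(0); w,V=np.linalg.eigh(np.cov(P[:,:2].T)); print('  mean',mu.round(1),'long dir deg',(np.degrees(np.arctan2(V[1,1],V[0,1]))%180).round(2))
rect((u>200)&(u<275)&(v>185)&(v<270)&(z>54)&(z<64),'knob')
rect((u>310)&(u<395)&(v>150)&(v<250)&(z>75.5)&(z<84),'plate')
rect((u>310)&(u<395)&(v>150)&(v<250)&(z>58)&(z<66),'jaw')
rect((u>180)&(u<395)&(v>140)&(v<275)&(z>10)&(z<18),'base')
```

```text
knob 769 [nan nan nan] [ 656.5 -205.2] [14.2 72.6] 58.2
  mean [nan nan nan] long dir deg nan
plate 353 [61.1 79.2 80.4] [667.8 -86.1] [70.5 28.1] 54.35
  mean [657.6 -97.1  74.1] long dir deg 64.33
jaw 1024 [nan nan nan] [670.2 -92.8] [54.6 54.1] 81.47
  mean [nan nan nan] long dir deg nan
base 6990 [nan nan nan] [nan nan] [nan  0.] nan
  mean [nan nan nan] long dir deg nan
```

Run:
```python
from h import *
W,im=cloud('pics/w6.npz'); z=W[...,2];v,u=np.mgrid[:420,:560]
def rect(m,n,k=3):
    m0=m&np.isfinite(z); m=(cv2.morphologyEx(m0.astype(np.uint8),cv2.MORPH_OPEN,np.ones((k,k)))>0)&m0
    P=W[m]; r=cv2.minAreaRect(P[:,:2].astype(np.float32)); print(n,len(P),np.percentile(P[:,2],[5,50,95]).round(1),np.round(r[0],1),np.round(r[1],1),round(r[2],2))
    mu=P.mean(0); w,V=np.linalg.eigh(np.cov(P[:,:2].T)); print('  mean',mu.round(1),'long dir deg',(np.degrees(np.arctan2(V[1,1],V[0,1]))%180).round(2))
rect((u>200)&(u<275)&(v>185)&(v<270)&(z>54)&(z<64),'knob')
rect((u>310)&(u<395)&(v>150)&(v<250)&(z>76)&(z<84),'plate')
rect((u>310)&(u<395)&(v>150)&(v<250)&(z>59)&(z<65),'jaw')
rect((u>180)&(u<395)&(v>140)&(v<275)&(z>10)&(z<18),'base')
```

```text
knob 769 [55.2 57.4 58.7] [ 642.2 -197.1] [14. 41.] 60.71
  mean [ 641.3 -196.4   57.2] long dir deg 150.97
plate 328 [77.1 79.3 80.4] [654.8 -98.3] [39.4  4.7] 82.4
  mean [654.4 -98.4  79.1] long dir deg 82.68
jaw 932 [59.9 61.5 62.9] [654.8 -98.2] [40.  26.7] 83.11
  mean [650.6 -97.8  61.5] long dir deg 83.58
base 6945 [12.2 13.6 15.1] [ 648.3 -150.1] [164.9  80. ] 82.93
  mean [ 640.8 -143.    13.7] long dir deg 86.4
```

```bash
python3 -m inch '[{"dp":[-18,14,15],"angular":[0,0,0.08],"fingers":80},{"dp":[-36,29,40],"angular":[0,0,0.16],"fingers":80},{"dp":[-41,33.5,70],"angular":[0,0,0.193],"fingers":80},{"dp":[-41,33.5,90],"angular":[0,0,0.193],"fingers":80},{"dp":[-41,33.5,108],"angular":[0,0,0.193],"fingers":80},{"dp":[-41,33.5,122],"angular":[0,0,0.193],"fingers":80},{"dp":[-41,33.5,132],"angular":[0,0,0.193],"fingers":80},{"dp":[-41,33.5,138],"angular":[0,0,0.193],"fingers":80},{"dp":[-41,33.5,138],"angular":[0,0,0.193],"fingers":80}]'
python3 - <<'E'
from h import *
grab('wrist','w7')
plan([642.3,-197.2,33],1.571-.512)
E
```

```text
clock: 9.17
eef_pos: [641.8, -198.5, 32.8]
tcp_rot: [-3.14, 0.0, 1.057]
contact_force: [-0.3, 0.5, -0.2]
opening: 0.687
clock 9.22 at [ 642.5 -198.5   33.9] [-3.141  0.     1.057] q [-0.3   0.64  1.65 -0.    0.85 -1.36] F [-0.13 -0.37  0.46] open 0.683
dp [ 1.  -0.8  0.9] | 2.0 rows 1.0  ang [-0.0002  0.0001 -0.0022] rows 1.0
```

View pics/w7.png

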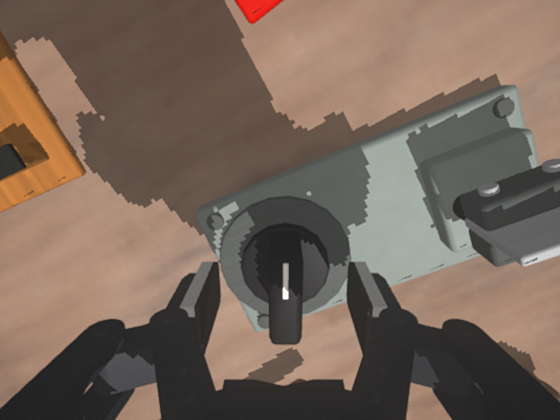

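```bash
python3 -m inch '[{"dp":[1,-0.5,0.5],"angular":[0,0,0],"fingers":140},{"dp":[1,-0.5,0.5],"angular":[0,0,0],"fingers":200},{"dp":[1,-0.5,0.5],"angular":[0,0,0],"fingers":255},{"dp":[1,-0.5,0.5],"angular":[0,0,0],"fingers":255},{"dp":[1,-0.5,0.5],"angular":[0,0,0],"fingers":255}]' 50; python3 -m inch '[{"dp":[0,0,0],"angular":[0,0,0.06],"fingers":255},{"dp":[0,0,0],"angular":[0,0,0.17],"fingers":255},{"dp":[0,0,0],"angular":[0,0,0.28],"fingers":255},{"dp":[0,0,0],"angular":[0,0,0.39],"fingers":255},{"dp":[0,0,0],"angular":[0,0,0.5],"fingers":255},{"dp":[0,0,0],"angular":[0,0,0.61],"fingers":255},{"dp":[0,0,0],"angular":[0,0,0.72],"fingers":255},{"dp":[0,0,0],"angular":[0,0,0.83],"fingers":255},{"dp":[0,0,0],"angular":[0,0,0.94],"fingers":255},{"dp":[0,0,0],"angular":[0,0,1.02],"fingers":255},{"dp":[0,0,0],"angular":[0,0,1.08],"fingers":255},{"dp":[0,0,0],"angular":[0,0,1.08],"fingers":255}]'; python3 -c "
from rig import monitor; print(monitor.sense()['wrist_torque'])"
```

```text
clock: 9.63
eef_pos: [642.8, -197.8, 34.5]
tcp_rot: [3.14, 0.001, 1.058]
contact_force: [-4.3, -3.3, 6.0]
opening: 0.155
clock: 10.63
eef_pos: [642.5, -198.1, 34.5]
tcp_rot: [3.14, -0.0, -0.026]
contact_force: [-3.9, -4.4, 6.3]
opening: 0.158
[-0.79659618  0.58321501 -0.08647522]
```

```bash
python3 -m inch '[{"dp":[0,0,-0.5],"angular":[0,0,0.04],"fingers":255},{"dp":[0,0,-0.5],"angular":[0,0,0.08],"fingers":255},{"dp":[0,0,-0.5],"angular":[0,0,0.11],"fingers":255},{"dp":[0,0,-0.5],"angular":[0,0,0.12],"fingers":255},{"dp":[0,0,-0.5],"angular":[0,0,0.12],"fingers":255}]'; python3 -c "
from rig import monitor; print(monitor.sense()['wrist_torque'])"
```

```text
clock: 11.05
eef_pos: [642.5, -198.1, 34.5]
tcp_rot: [3.14, -0.0, -0.142]
contact_force: [-2.6, -5.2, 1.9]
opening: 0.152
[-0.90964471  0.36984188  0.74351252]
```

```bash
python3 -m inch '[{"dp":[0,0,0],"angular":[0,0,0],"fingers":180},{"dp":[0,0,0],"angular":[0,0,0],"fingers":100},{"dp":[0,0,0],"angular":[0,0,0],"fingers":60},{"dp":[0,0,0],"angular":[0,0,0],"fingers":60},{"dp":[0,0,-8],"angular":[0,0,0],"fingers":60},{"dp":[0,0,-35],"angular":[0,0,0],"fingers":60},{"dp":[0,0,-72],"angular":[0,0,0],"fingers":60},{"dp":[0,0,-108],"angular":[0,0,0],"fingers":0},{"dp":[0,0,-135],"angular":[0,0,-0.1],"fingers":0},{"dp":[0,0,-145],"angular":[0,0,-0.2],"fingers":0},{"dp":[0,0,-145],"angular":[0,0,-0.3],"fingers":0},{"dp":[0,0,-145],"angular":[0,0,-0.3],"fingers":0}]'
python3 - <<'E'
from h import *
grab('wrist','w8');grab('scene','sc8')
plan([440,-434.5,160],1.514)
W,im=cloud('pics/w8.npz'); z=W[...,2];v,u=np.mgrid[:420,:560]
m=(z>54)&(z<64)&(np.hypot(W[...,0]-642,W[...,1]+197)<30)
print(cv2.minAreaRect(W[m][:,:2].astype(np.float32)))
E
```

```text
clock: 12.05
eef_pos: [643.4, -197.2, 181.0]
tcp_rot: [3.14, -0.003, 0.162]
contact_force: [0.4, -0.1, -0.1]
opening: 1.0
clock 12.15 at [ 642.5 -196.9  179.1] [-3.142  0.     0.154] q [-0.3   0.47  1.57  0.    1.1  -0.45] F [ 0.98  0.67 -0.67] open 0.999
dp [-236.5  203.8   19. ] | 313.0 rows 8.0  ang [-1.0000e-04  0.0000e+00 -1.3603e+00] rows 11.0
((642.5757446289062, -197.75088500976562), (41.85533142089844, 14.074480056762695), 83.00470733642578)
```

View pics/w8.png

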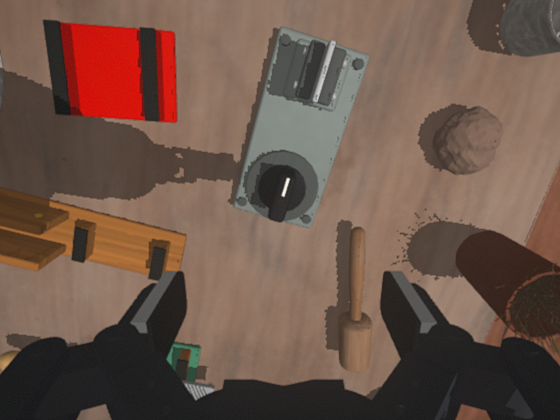

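```bash
python3 -m inch '[{"dp":[-10,9,0],"angular":[0,0,-0.1],"fingers":0},{"dp":[-30,26,2],"angular":[0,0,-0.22],"fingers":0},{"dp":[-55,47,4],"angular":[0,0,-0.34],"fingers":0},{"dp":[-80,69,6],"angular":[0,0,-0.46],"fingers":0},{"dp":[-105,90,8],"angular":[0,0,-0.58],"fingers":0},{"dp":[-130,112,10],"angular":[0,0,-0.7],"fingers":0},{"dp":[-155,134,12],"angular":[0,0,-0.82],"fingers":0},{"dp":[-180,155,14],"angular":[0,0,-0.94],"fingers":0},{"dp":[-205,177,16],"angular":[0,0,-1.06],"fingers":0},{"dp":[-222,191,18],"angular":[0,0,-1.18],"fingers":0},{"dp":[-232,200,19],"angular":[0,0,-1.29],"fingers":0},{"dp":[-236.5,204,19],"angular":[0,0,-1.36],"fingers":0}]'
python3 - <<'E'
from h import *
grab('wrist','w9')
plan([439.8,-434.6,60],1.514)
E
```

```text
clock: 13.15
eef_pos: [438.9, -436.7, 158.8]
tcp_rot: [-3.14, -0.001, 1.518]
contact_force: [-0.3, 0.6, 0.8]
opening: 1.002
clock 13.2 at [ 438.9 -436.9  159. ] [-3.140e+00 -1.000e-03  1.521e+00] q [-0.79  0.42  1.71 -0.    1.01 -2.31] F [-0.91 -0.06  0.79] open 1.004
dp [ 2.3  0.9 99. ] | 99.0 rows 3.0  ang [-0.0016 -0.0007  0.0067] rows 1.0
```

View pics/w9.png

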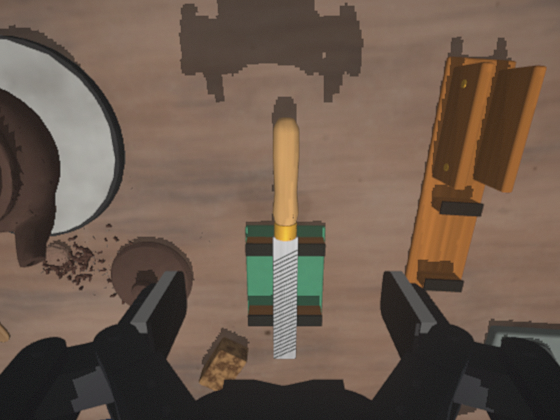

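Run:
```python
from h import *
c,e,lo,hi,a=fline('pics/w9.npz',27,36,235,365,255,315)
print('blade',c+(hi-86)*e, 'handle pt',c+(hi-165)*e,c+(lo-35)*e)
c,e,lo,hi,a=fline('pics/w9.npz',30,45,110,240,255,315,255,70)
print('handle pt',c+(hi-35)*e, c+(lo+65)*e)
```

```text
n 118 yaw -0.0511 ends [ 478.8 -436.9] [ 602.7 -443.3] len 124.1 z med 30.7 slope -0.001
blade [ 516.81739719 -438.85757869] handle pt [ 437.92063219 -434.82023336] [ 443.83689937 -435.12298359]
n 121 yaw -0.0555 ends [ 375.7 -430.8] [ 473.5 -436.3] len 98.0 z med 36.8 slope -0.0017
handle pt [ 438.55625558 -434.3123784 ] [ 440.5525715  -434.42331868]
```

```bash
python3 -m inch '[{"dp":[2,0.5,25],"angular":[0,0,0.005],"fingers":0},{"dp":[2.2,0.5,62],"angular":[0,0,0.005],"fingers":0},{"dp":[2.2,0.5,98],"angular":[0,0,0.005],"fingers":0},{"dp":[2.2,0.5,125],"angular":[0,0,0.005],"fingers":0},{"dp":[2.2,0.5,142],"angular":[0,0,0.005],"fingers":60},{"dp":[2.2,0.5,148],"angular":[0,0,0.005],"fingers":100},{"dp":[2.2,0.5,149],"angular":[0,0,0.005],"fingers":160},{"dp":[2.2,0.5,149],"angular":[0,0,0.005],"fingers":200},{"dp":[2.2,0.5,149],"angular":[0,0,0.005],"fingers":255},{"dp":[2.2,0.5,149],"angular":[0,0,0.005],"fingers":255},{"dp":[2.2,0.5,149],"angular":[0,0,0.005],"fingers":255},{"dp":[2.2,0.5,149],"angular":[0,0,0.005],"fingers":255}]' 120; python3 -c "
from h import *
grab('wrist','w10')
plan([439.5,-434.6,70],1.516)"
```

```text
clock: 14.2
eef_pos: [442.5, -434.1, 12.4]
tcp_rot: [3.14, 0.002, 1.512]
contact_force: [-0.2, 1.1, 6.5]
opening: 0.235
clock 14.25 at [ 442.4 -434.1   12.3] [3.140e+00 2.000e-03 1.512e+00] q [-0.78  0.61  1.78  0.    0.74 -2.29] F [0.12 0.43 6.84] open 0.227
dp [ -0.8  -2.8 -57.7] | 58.0 rows 2.0  ang [ 0.002   0.0016 -0.0043] rows 1.0
```

View pics/w10.png

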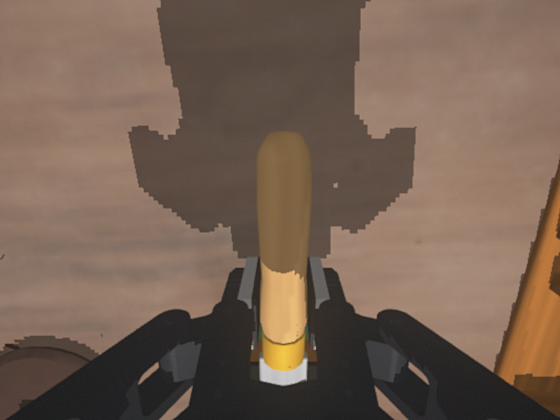

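```bash
python3 -m inch '[{"dp":[0,0,-5],"angular":[0,0,0],"fingers":255},{"dp":[0,0,-18],"angular":[0,0,0],"fingers":255},{"dp":[0,0,-40],"angular":[0,0,0],"fingers":255},{"dp":[0,0,-65],"angular":[0,0,0],"fingers":255},{"dp":[0,0,-85],"angular":[0,0,0],"fingers":255},{"dp":[0,0,-95],"angular":[0,0,0],"fingers":255},{"dp":[0,0,-98],"angular":[0,0,0],"fingers":255},{"dp":[0,0,-98],"angular":[0,0,0],"fingers":255}]'
python3 - <<'E'
from h import *
grab('wrist','w11');grab('side','s11')
ex=np.array([np.cos(.124),-np.sin(.124)])
t=np.array([654.8,-98.2])-150*ex
plan([*t,105],1.571-.124)
fline('pics/w11.npz',110,135,100,340,240,325,255,60)
E
```

```text
clock: 14.92
eef_pos: [441.7, -433.6, 109.8]
tcp_rot: [3.141, 0.001, 1.512]
contact_force: [-0.6, 0.4, -2.5]
opening: 0.234
clock 15.02 at [ 441.  -432.8  108. ] [-3.140e+00 -1.000e-03  1.512e+00] q [-0.78  0.48  1.75 -0.    0.92 -2.29] F [-0.82  0.4  -1.05] open 0.237
dp [356.4  44.1   3.3] | 359.0 rows 9.0  ang [-0.0012 -0.001   0.065 ] rows 1.0
n 208 yaw -0.0612 ends [ 374.4 -429. ] [ 461.7 -434.3] len 87.4 z med 132.1 slope 0.0043
```

View pics/s11.png

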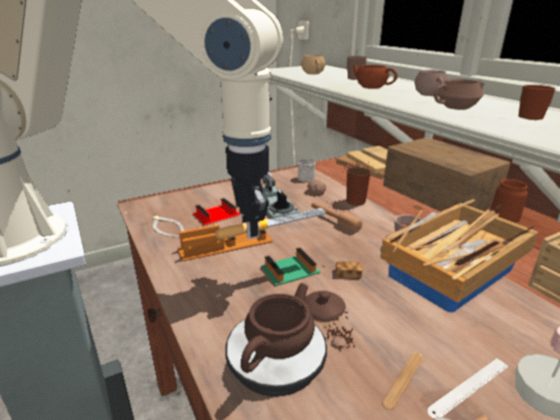

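```bash
cat >> h.py <<'E'
def bladecloud(f,c,yaw,smin,smax,zlo,zhi,w=9,sat=70):
    """c: xy of a point on the axis (e.g. TCP). returns along,z of top-surface pixels"""
    W,im=cloud(f); hsv=cv2.cvtColor(im,cv2.COLOR_BGR2HSV)
    e=np.array([np.cos(yaw),np.sin(yaw)]);n=np.array([-e[1],e[0]])
    d=W[...,:2]-np.array(c); s=d@e; l=d@n; z=W[...,2]
    m=(s>smin)&(s<smax)&(abs(l)<w)&(z>zlo)&(z<zhi)&(hsv[...,1]<sat)
    if m.sum()<10: print('few',m.sum()); return
    p=np.polyfit(s[m],z[m],1); res=z[m]-np.polyval(p,s[m]); k=abs(res)<3; p=np.polyfit(s[m][k],z[m][k],1)
    pl=np.polyfit(s[m][k],l[m][k],1)
    print(f,'n',k.sum(),'s',s[m].min().round(1),s[m].max().round(1),'z at s=0,150',np.polyval(p,[0,150]).round(1),'slope',p[0].round(4),'lat@100',np.polyval(pl,100).round(1),'lat slope',pl[0].round(4))
E
python3 - <<'E'
from h import *
from rig import vision
grab('scene','sc11')
for f in ('pics/s11.npz','pics/sc11.npz'): bladecloud(f,[441.5,-433.3],-.055,50,175,95,145,14)
# verify bias: initial file in the cradle/rest by same cameras; on-rest from sc8
bladecloud('pics/sc8.npz',[442.4,-434.1],-.055,50,175,20,45,14)
bladecloud('pics/scene0.npz',[409,-279],-.11,50,175,20,45,14)
bladecloud('pics/side0.npz',[409,-279],-.11,50,175,20,45,14)
E
```

```text
pics/s11.npz n 346 s 50.1 160.7 z at s=0,150 [127.7 127.2] slope -0.0028 lat@100 -3.1 lat slope -0.0101
pics/sc11.npz n 280 s 50.3 163.4 z at s=0,150 [127.5 126.6] slope -0.0058 lat@100 -1.9 lat slope 0.0321
pics/sc8.npz n 328 s 50.2 165.0 z at s=0,150 [32.  31.9] slope -0.0004 lat@100 -1.8 lat slope 0.0051
pics/scene0.npz n 311 s 50.1 170.7 z at s=0,150 [31.9 31.7] slope -0.0015 lat@100 -0.9 lat slope -0.0005
pics/side0.npz n 287 s 50.0 168.1 z at s=0,150 [32.  31.7] slope -0.0021 lat@100 -2.6 lat slope 0.003
```

```bash
python3 -m inch '[{"dp":[14,2,0],"angular":[0,0,0.005],"fingers":255},{"dp":[44,5,0],"angular":[0,0,0.01],"fingers":255},{"dp":[80,10,0],"angular":[0,0,0.015],"fingers":255},{"dp":[118,15,0],"angular":[0,0,0.02],"fingers":255},{"dp":[156,19,0],"angular":[0,0,0.03],"fingers":255},{"dp":[194,24,0],"angular":[0,0,0.035],"fingers":255},{"dp":[232,29,0],"angular":[0,0,0.04],"fingers":255},{"dp":[270,33,0],"angular":[0,0,0.05],"fingers":255},{"dp":[306,38,0],"angular":[0,0,0.06],"fingers":255},{"dp":[336,42,0],"angular":[0,0,0.065],"fingers":255},{"dp":[352,43.5,0],"angular":[0,0,0.065],"fingers":255},{"dp":[356,44,0],"angular":[0,0,0.065],"fingers":255}]';  python3 -m inch '[{"dp":[0,0,8],"angular":[0,0,0],"fingers":255},{"dp":[0,0,18],"angular":[0,0,0],"fingers":255},{"dp":[0,0,20],"angular":[0,0,0],"fingers":255},{"dp":[0,0,20],"angular":[0,0,0],"fingers":255},{"dp":[0,0,20],"angular":[0,0,0],"fingers":255}]'
python3 - <<'E'
from h import *
grab('wrist','w12');grab('side','s12');grab('scene','sc12')
ex=np.array([np.cos(.124),-np.sin(.124)])
t=np.array([654.8,-98.2])-150*ex
plan([*t,88],1.571-.124)
from rig import monitor
p=monitor.sense()['eef_pos']
fline('pics/w12.npz',90,120,100,340,240,325,255,60)
for f in ('pics/s12.npz','pics/sc12.npz'): bladecloud(f,p[:2],-.124,50,175,92,125,14)
E
```

```text
clock: 16.07
eef_pos: [505.7, -77.3, 108.0]
tcp_rot: [-3.14, -0.001, 1.449]
contact_force: [-0.3, -0.4, -2.2]
opening: 0.237
clock: 16.48
eef_pos: [505.8, -81.4, 88.3]
tcp_rot: [-3.14, 0.0, 1.445]
contact_force: [0.3, 1.0, -0.4]
opening: 0.234
clock 16.63 at [506.5 -81.1  89. ] [3.141 0.    1.446] q [-0.16  0.37  1.99  0.    0.78 -1.61] F [-0.21  0.04 -0.99] open 0.235
dp [ 1.4 -0.8  1. ] | 2.0 rows 1.0  ang [ 0.0003  0.     -0.001 ] rows 1.0
n 208 yaw -0.1277 ends [439.3 -72.4] [524.8 -83.4] len 86.2 z med 112.5 slope 0.0018
pics/s12.npz n 154 s 51.9 160.6 z at s=0,150 [107.9 107.4] slope -0.0032 lat@100 -3.8 lat slope -0.0068
pics/sc12.npz n 216 s 50.0 164.9 z at s=0,150 [108.3 107.4] slope -0.0058 lat@100 -2.5 lat slope 0.0341
```

View pics/s12.png

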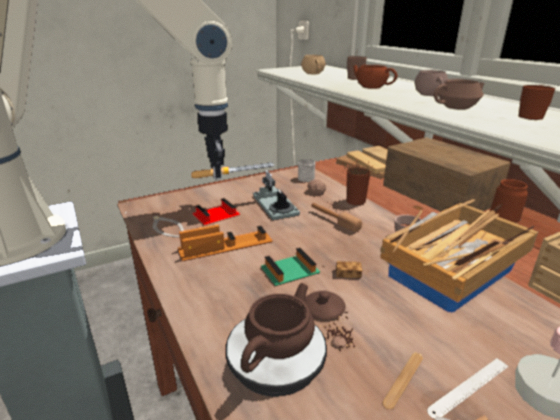

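View pics/w12.png

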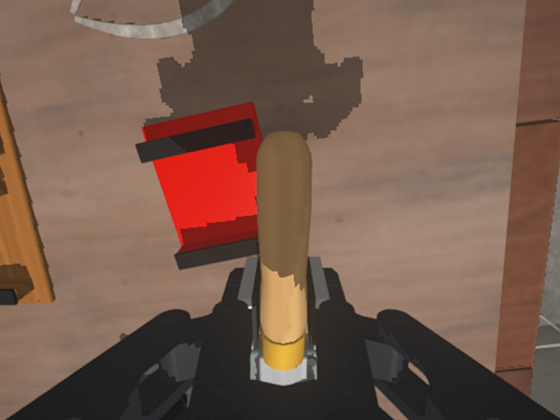

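```bash
python3 -m inch '[{"dp":[1,0,6],"angular":[0,0,0],"fingers":255},{"dp":[1,0,14],"angular":[0,0,0],"fingers":255},{"dp":[1,0,18],"angular":[0,0,0],"fingers":255},{"dp":[1,0,19],"angular":[0,0,0],"fingers":255},{"dp":[1,0,19],"angular":[0,0,0],"fingers":255}]'
cat >> h.py <<'E'
def press(tag):
    from rig import monitor
    F=[];E=[];T=[];R=[]
    for n in ('side','scene','side','scene'):
        grab(n,tag+n); s=monitor.sense();F.append(s['contact_force']);E.append(s['eef_pos']);T.append(s['wrist_torque']);R.append(s['tcp_rot'])
    p=np.mean(E,0);print('clock',s['clock'].__round__(2),'F',np.mean(F,0).round(2),'M',np.mean(T,0).round(3),'p',p.round(1),'rot',R[-1].round(4))
    for n in ('side','scene'):
        bladecloud(f'pics/{tag}{n}.npz',p[:2],-.124,50,175,p[2]+6,p[2]+26,12)
        W,im=cloud(f'pics/{tag}{n}.npz'); z=W[...,2]
        ex=np.array([np.cos(.124),-np.sin(.124)]);ey=np.array([-ex[1],ex[0]]); d=W[...,:2]-np.array([654.8,-98.2]); a=d@ex;b=d@ey
        m=(abs(a)<12)&(abs(b)<18)&(z>40)&(z<64.5); h,ed=np.histogram(z[m],np.arange(40,65,1)); print(n,'jaw z hist',dict((int(k),int(v)) for k,v in zip(ed,h) if v))
        q=(abs(a)<8)&(abs(b)<24)&(z>66)&(z<86)&((abs(b)>12)); print('   plate top',q.sum(),np.percentile(z[q],95).round(1) if q.sum()>3 else None)
E
python3 - <<'E'
from h import *
press('p1')
E
```

```text
clock: 17.05
eef_pos: [506.1, -79.5, 69.2]
tcp_rot: [-3.14, -0.0, 1.447]
contact_force: [-0.0, -0.4, -2.1]
opening: 0.237
clock 17.25 F [ 0.06  0.09 -1.58] M [ 0.008  0.103 -0.003] p [506.6 -79.6  69.8] rot [3.1412 0.     1.4471]
pics/p1side.npz n 148 s 50.2 162.5 z at s=0,150 [89.9 88.5] slope -0.0092 lat@100 -2.8 lat slope -0.0046
side jaw z hist {40: 1, 41: 2, 46: 1, 48: 1, 52: 1, 53: 1, 55: 1, 56: 1, 58: 1, 60: 1, 61: 1, 62: 5, 63: 8}
   plate top 18 85.2
pics/p1scene.npz n 208 s 50.9 167.0 z at s=0,150 [89.4 88.3] slope -0.0079 lat@100 -1.7 lat slope 0.0181
scene jaw z hist {40: 1, 46: 1, 47: 2, 48: 2, 50: 2, 51: 1, 52: 3, 53: 1, 54: 1, 55: 3, 56: 2, 57: 3, 59: 2, 60: 8, 61: 5, 62: 10, 63: 5}
   plate top 13 83.5
```

```bash
python3 -m inch '[{"dp":[0,0,2],"angular":[0,0,0],"fingers":255},{"dp":[0,0,4.5],"angular":[0,0,0],"fingers":255},{"dp":[0,0,7],"angular":[0,0,0],"fingers":255},{"dp":[0,0,8],"angular":[0,0,0],"fingers":255},{"dp":[0,0,8],"angular":[0,0,0],"fingers":255}]'
python3 - <<'E'
from h import *
press('p2')
E
```

```text
clock: 17.67
eef_pos: [506.7, -79.6, 61.8]
tcp_rot: [3.141, 0.0, 1.447]
contact_force: [-0.1, 0.2, 0.9]
opening: 0.233
clock 17.87 F [-0.09 -0.23  0.91] M [ 0.013 -0.29   0.012] p [506.8 -79.6  62. ] rot [3.1412 0.     1.447 ]
pics/p2side.npz n 142 s 51.2 161.6 z at s=0,150 [81.9 82. ] slope 0.0004 lat@100 -2.3 lat slope 0.0027
side jaw z hist {44: 1, 45: 1, 46: 1, 47: 1, 50: 1, 52: 1, 53: 1, 54: 2, 55: 3, 57: 1, 58: 5, 59: 10, 60: 5, 62: 2, 63: 2}
   plate top 12 78.3
pics/p2scene.npz n 206 s 50.4 163.8 z at s=0,150 [81.1 81.9] slope 0.0054 lat@100 -1.7 lat slope 0.0269
scene jaw z hist {42: 2, 43: 1, 46: 2, 47: 1, 48: 1, 49: 1, 50: 1, 51: 2, 52: 4, 55: 3, 56: 7, 57: 3, 58: 6, 59: 3, 60: 6, 61: 6, 62: 3, 63: 1}
   plate top 14 78.9
```

Run:
```python
import cv2
a=cv2.imread('pics/p2side.png')[140:240,160:340];b=cv2.imread('pics/p2scene.png')[120:250,130:320]
a=cv2.resize(a,None,fx=4,fy=4,interpolation=cv2.INTER_CUBIC)
b=cv2.resize(b,None,fx=4,fy=4,interpolation=cv2.INTER_CUBIC)
cv2.imwrite('pics/p2a.png',a);cv2.imwrite('pics/p2b.png',b)
```

```text
(no output)
```

View pics/p2b.png

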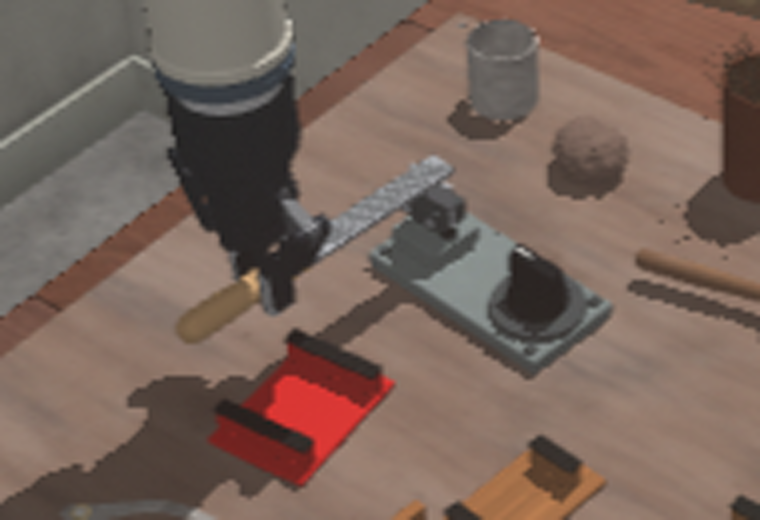

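View pics/p2a.png

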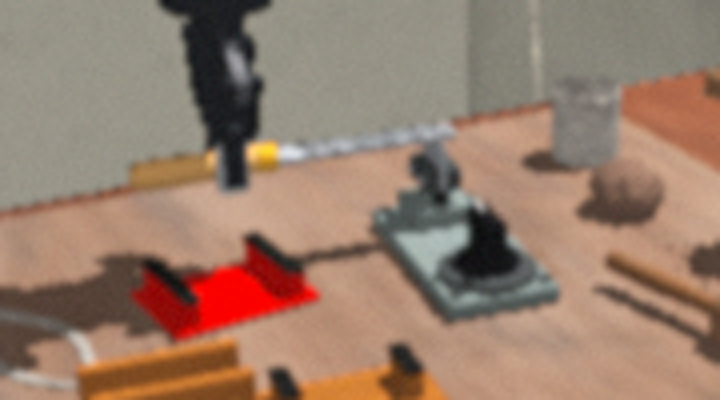

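```bash
python3 -m inch '[{"dp":[0,0,1],"angular":[0,0,0],"fingers":255},{"dp":[0,3,1],"angular":[0,0,0],"fingers":255},{"dp":[0,9,1],"angular":[0,0,0],"fingers":255},{"dp":[0,16,1],"angular":[0,0,0],"fingers":255},{"dp":[0,23,1],"angular":[0,0,0],"fingers":255},{"dp":[0,30,1],"angular":[0,0,0],"fingers":255},{"dp":[0,38,1],"angular":[0,0,0],"fingers":255},{"dp":[0,46,1],"angular":[0,0,0],"fingers":255},{"dp":[0,54,1],"angular":[0,0,0],"fingers":255},{"dp":[0,62,1],"angular":[0,0,0],"fingers":255},{"dp":[0,69,1],"angular":[0,0,0],"fingers":255},{"dp":[0,73,1],"angular":[0,0,0],"fingers":255}]'
python3 - <<'E'
from h import *
press('p3')
E
```

```text
clock: 18.87
eef_pos: [580.2, -88.7, 60.9]
tcp_rot: [3.141, 0.0, 1.447]
contact_force: [-2.1, 0.2, 1.7]
opening: 0.234
clock 19.07 F [-0.31 -0.17  1.58] M [ 0.014  0.04  -0.012] p [579.6 -88.7  60.8] rot [-3.1413  0.      1.447 ]
pics/p3side.npz n 123 s 51.1 161.6 z at s=0,150 [79.8 81.1] slope 0.0086 lat@100 -2.4 lat slope 0.0012
side jaw z hist {40: 2, 41: 2, 42: 3, 43: 1, 46: 2, 47: 2, 48: 1, 51: 4, 52: 1, 53: 2, 54: 1, 55: 3, 56: 10, 57: 6, 58: 6, 59: 3, 60: 2, 61: 2, 62: 2, 63: 1}
   plate top 13 79.4
pics/p3scene.npz n 172 s 50.4 163.8 z at s=0,150 [80.6 80.2] slope -0.0024 lat@100 -2.2 lat slope 0.0437
scene jaw z hist {41: 1, 42: 2, 43: 1, 44: 1, 46: 3, 47: 1, 48: 3, 49: 1, 50: 1, 51: 3, 52: 1, 53: 4, 54: 2, 55: 5, 56: 4, 57: 8, 58: 8, 59: 4, 60: 4, 61: 3, 62: 1}
   plate top 12 81.4
```

```bash
python3 -m inch '[{"dp":[0,0.5,-3],"angular":[0,0,0],"fingers":255},{"dp":[0,1,-10],"angular":[0,0,0],"fingers":255},{"dp":[0,1,-20],"angular":[0,0,0],"fingers":255},{"dp":[0,1,-24],"angular":[0,0,0],"fingers":255},{"dp":[0,1,-24],"angular":[0,0,0],"fingers":255},{"dp":[0,-8,-24],"angular":[0,0,0],"fingers":255},{"dp":[0,-24,-24],"angular":[0,0,0],"fingers":255},{"dp":[0,-44,-24],"angular":[0,0,0],"fingers":255},{"dp":[0,-60,-24],"angular":[0,0,0],"fingers":255},{"dp":[0,-70,-24],"angular":[0,0,0],"fingers":255},{"dp":[0,-73,-24],"angular":[0,0,0],"fingers":255},{"dp":[0,-73,-24],"angular":[0,0,0],"fingers":255}]'
python3 - <<'E'
from h import *
press('p4')
E
```

```text
clock: 20.07
eef_pos: [505.9, -79.5, 84.9]
tcp_rot: [-3.141, -0.0, 1.447]
contact_force: [0.8, -0.2, -1.1]
opening: 0.233
clock 20.27 F [ 0.12 -0.08 -1.75] M [-0.029  0.099  0.01 ] p [507.5 -79.7  85.1] rot [3.1404 0.     1.447 ]
pics/p4side.npz n 144 s 50.9 159.6 z at s=0,150 [105.  104.1] slope -0.0059 lat@100 -2.7 lat slope -0.0069
side jaw z hist {40: 2, 41: 2, 44: 1, 45: 1, 46: 3, 47: 1, 49: 1, 52: 2, 53: 1, 55: 1, 57: 2, 58: 1, 59: 2, 60: 1, 61: 1, 62: 3, 63: 11}
   plate top 19 81.6
pics/p4scene.npz n 207 s 50.3 166.0 z at s=0,150 [104.4 104. ] slope -0.0027 lat@100 -1.8 lat slope 0.0259
scene jaw z hist {42: 1, 44: 2, 46: 1, 47: 2, 49: 1, 50: 1, 51: 2, 52: 1, 53: 1, 54: 1, 55: 2, 56: 1, 57: 3, 58: 2, 59: 7, 60: 8, 61: 7, 62: 5, 63: 11}
   plate top 18 80.2
```

```bash
python3 -m inch '[{"dp":[0,0,6],"angular":[0,0,0],"fingers":255},{"dp":[0,0,13],"angular":[0,0,0],"fingers":255},{"dp":[0,0,17],"angular":[0,0,0],"fingers":255},{"dp":[0,0,20],"angular":[0,0,0],"fingers":255},{"dp":[0,0,22.5],"angular":[0,0,0],"fingers":255},{"dp":[0,0,24],"angular":[0,0,0],"fingers":255},{"dp":[0,0,24],"angular":[0,0,0],"fingers":255}]' && python3 -m inch '[{"dp":[0,0.5,0],"angular":[0,0,0],"fingers":255},{"dp":[0,3,0],"angular":[0,0,0],"fingers":255},{"dp":[0,9,0],"angular":[0,0,0],"fingers":255},{"dp":[0,16,0],"angular":[0,0,0],"fingers":255},{"dp":[0,23,0],"angular":[0,0,0],"fingers":255},{"dp":[0,30,0],"angular":[0,0,0],"fingers":255},{"dp":[0,38,0],"angular":[0,0,0],"fingers":255},{"dp":[0,46,0],"angular":[0,0,0],"fingers":255},{"dp":[0,54,0],"angular":[0,0,0],"fingers":255},{"dp":[0,62,0],"angular":[0,0,0],"fingers":255},{"dp":[0,69,0],"angular":[0,0,0],"fingers":255},{"dp":[0,73,0],"angular":[0,0,0],"fingers":255}]'
python3 - <<'E'
from h import *
press('p5')
E
```

```text
clock: 20.85
eef_pos: [506.7, -79.6, 60.7]
tcp_rot: [3.141, 0.0, 1.447]
contact_force: [-0.9, 1.4, 1.4]
opening: 0.235
clock: 21.85
eef_pos: [580.2, -88.7, 60.9]
tcp_rot: [3.141, 0.0, 1.447]
contact_force: [-1.5, 2.1, 1.5]
opening: 0.238
clock 22.05 F [-0.8   0.27  1.69] M [-0.01   0.018 -0.009] p [579.6 -88.7  60.8] rot [-3.1413  0.      1.447 ]
pics/p5side.npz n 133 s 51.2 163.3 z at s=0,150 [80.1 80.7] slope 0.004 lat@100 -3.0 lat slope -0.0113
side jaw z hist {40: 1, 41: 1, 42: 3, 43: 4, 44: 2, 45: 1, 46: 1, 47: 1, 48: 1, 49: 1, 51: 3, 52: 2, 53: 1, 54: 1, 55: 4, 56: 7, 57: 10, 58: 8, 60: 2, 61: 2, 63: 3}
   plate top 10 80.1
pics/p5scene.npz n 169 s 50.9 165.4 z at s=0,150 [79.2 80.5] slope 0.0088 lat@100 -2.3 lat slope 0.0466
scene jaw z hist {40: 1, 41: 1, 43: 1, 44: 2, 45: 1, 46: 3, 47: 1, 48: 5, 49: 3, 50: 1, 51: 1, 52: 6, 53: 2, 54: 1, 55: 5, 56: 9, 57: 7, 58: 8, 59: 3, 60: 1, 63: 2}
   plate top 14 79.9
```

```bash
python3 -m inch '[{"dp":[0,0.5,-3],"angular":[0,0,0],"fingers":255},{"dp":[0,1,-10],"angular":[0,0,0],"fingers":255},{"dp":[0,1,-20],"angular":[0,0,0],"fingers":255},{"dp":[0,1,-24],"angular":[0,0,0],"fingers":255},{"dp":[0,1,-24],"angular":[0,0,0],"fingers":255},{"dp":[0,-8,-24],"angular":[0,0,0],"fingers":255},{"dp":[0,-24,-24],"angular":[0,0,0],"fingers":255},{"dp":[0,-44,-24],"angular":[0,0,0],"fingers":255},{"dp":[0,-60,-24],"angular":[0,0,0],"fingers":255},{"dp":[0,-70,-24],"angular":[0,0,0],"fingers":255},{"dp":[0,-73,-24],"angular":[0,0,0],"fingers":255},{"dp":[0,-73,-24],"angular":[0,0,0],"fingers":255}]' && python3 -m inch '[{"dp":[0,0,6],"angular":[0,0,0],"fingers":255},{"dp":[0,0,13],"angular":[0,0,0],"fingers":255},{"dp":[0,0,17],"angular":[0,0,0],"fingers":255},{"dp":[0,0,20],"angular":[0,0,0],"fingers":255},{"dp":[0,0,22.5],"angular":[0,0,0],"fingers":255},{"dp":[0,0,24],"angular":[0,0,0],"fingers":255},{"dp":[0,0,24],"angular":[0,0,0],"fingers":255}]' && python3 -m inch '[{"dp":[0,0.5,0],"angular":[0,0,0],"fingers":255},{"dp":[0,3,0],"angular":[0,0,0],"fingers":255},{"dp":[0,9,0],"angular":[0,0,0],"fingers":255},{"dp":[0,16,0],"angular":[0,0,0],"fingers":255},{"dp":[0,23,0],"angular":[0,0,0],"fingers":255},{"dp":[0,30,0],"angular":[0,0,0],"fingers":255},{"dp":[0,38,0],"angular":[0,0,0],"fingers":255},{"dp":[0,46,0],"angular":[0,0,0],"fingers":255},{"dp":[0,54,0],"angular":[0,0,0],"fingers":255},{"dp":[0,62,0],"angular":[0,0,0],"fingers":255},{"dp":[0,69,0],"angular":[0,0,0],"fingers":255},{"dp":[0,73,0],"angular":[0,0,0],"fingers":255}]'
python3 - <<'E'
from h import *
press('p6')
E
```

```text
clock: 23.05
eef_pos: [505.9, -79.5, 84.9]
tcp_rot: [-3.141, -0.0, 1.447]
contact_force: [0.4, -0.1, -1.7]
opening: 0.237
clock: 23.63
eef_pos: [506.8, -79.6, 60.6]
tcp_rot: [3.141, 0.0, 1.447]
contact_force: [0.0, 0.7, 0.4]
opening: 0.238
clock: 24.63
eef_pos: [580.1, -88.7, 60.9]
tcp_rot: [3.141, 0.0, 1.447]
contact_force: [-0.8, 0.5, 1.8]
opening: 0.235
clock 24.83 F [-0.72 -0.16  1.28] M [-0.017  0.001 -0.031] p [579.6 -88.7  60.8] rot [-3.1413  0.      1.447 ]
pics/p6side.npz n 138 s 51.2 161.4 z at s=0,150 [79.8 80.8] slope 0.007 lat@100 -2.5 lat slope -0.0033
side jaw z hist {41: 2, 43: 3, 44: 1, 45: 1, 46: 3, 47: 1, 49: 2, 51: 2, 52: 1, 53: 3, 54: 4, 55: 4, 56: 8, 57: 8, 58: 11, 59: 2, 60: 3, 61: 1, 63: 2}
   plate top 9 76.6
pics/p6scene.npz n 177 s 51.9 163.3 z at s=0,150 [79.3 80.4] slope 0.0075 lat@100 -2.0 lat slope 0.0355
scene jaw z hist {40: 1, 41: 2, 42: 1, 43: 2, 44: 2, 45: 5, 47: 3, 48: 2, 49: 2, 50: 5, 51: 2, 52: 1, 53: 3, 54: 2, 55: 2, 56: 11, 57: 6, 58: 9, 59: 1, 60: 1, 61: 2, 62: 3, 63: 1}
   plate top 11 80.8
```

```bash
python3 -m inch '[{"dp":[0,0.5,-3],"angular":[0,0,0],"fingers":255},{"dp":[0,1,-10],"angular":[0,0,0],"fingers":255},{"dp":[0,1,-22],"angular":[0,0,0],"fingers":255},{"dp":[0,1,-36],"angular":[0,0,0],"fingers":255},{"dp":[0,1,-45],"angular":[0,0,0],"fingers":255},{"dp":[0,1,-48],"angular":[0,0,0],"fingers":255},{"dp":[0,1,-48],"angular":[0,0,0],"fingers":255}]'
python3 - <<'E'
from h import *
press('p7')
plan([442,-434.1,109],1.512)
E
```

```text
clock: 25.42
eef_pos: [580.7, -88.8, 110.3]
tcp_rot: [3.139, 0.0, 1.447]
contact_force: [-0.5, -0.0, -1.1]
opening: 0.236
clock 25.62 F [-0.56  0.03 -1.14] M [0.012 0.107 0.005] p [579.7 -88.7 108.8] rot [-3.1405 -0.      1.447 ]
pics/p7side.npz n 127 s 51.8 161.2 z at s=0,150 [128.7 127.8] slope -0.0061 lat@100 -2.6 lat slope -0.0038
side jaw z hist {41: 1, 42: 2, 43: 1, 44: 1, 46: 1, 48: 1, 51: 1, 52: 1, 54: 2, 60: 1, 61: 2, 62: 4, 63: 12}
   plate top 14 82.2
pics/p7scene.npz n 195 s 51.0 164.8 z at s=0,150 [127.1 127.4] slope 0.0016 lat@100 -1.9 lat slope 0.0372
scene jaw z hist {45: 1, 46: 2, 47: 1, 48: 2, 49: 1, 50: 1, 51: 1, 52: 3, 53: 1, 54: 4, 55: 2, 57: 2, 59: 5, 60: 6, 61: 7, 62: 12, 63: 5}
   plate top 24 81.6
clock 25.62 at [579.5 -88.6 108.3] [-3.141 -0.     1.447] q [-0.15  0.44  1.82 -0.    0.89 -1.6 ] F [-0.31  0.68 -0.7 ] open 0.231
dp [-359.8  -93.8   -0.6] | 372.0 rows 9.0  ang [-0.0011 -0.0001 -0.065 ] rows 1.0
```

```bash
python3 -m inch '[{"dp":[-14,-4,0],"angular":[0,0,-0.005],"fingers":255},{"dp":[-44,-12,0],"angular":[0,0,-0.01],"fingers":255},{"dp":[-80,-21,0],"angular":[0,0,-0.015],"fingers":255},{"dp":[-118,-31,0],"angular":[0,0,-0.02],"fingers":255},{"dp":[-156,-41,0],"angular":[0,0,-0.03],"fingers":255},{"dp":[-194,-51,0],"angular":[0,0,-0.035],"fingers":255},{"dp":[-232,-61,0],"angular":[0,0,-0.04],"fingers":255},{"dp":[-270,-71,0],"angular":[0,0,-0.05],"fingers":255},{"dp":[-308,-81,0],"angular":[0,0,-0.06],"fingers":255},{"dp":[-340,-89,0],"angular":[0,0,-0.065],"fingers":255},{"dp":[-355,-93,0],"angular":[0,0,-0.065],"fingers":255},{"dp":[-360,-94,0],"angular":[0,0,-0.065],"fingers":255}]';  python3 -m inch '[{"dp":[0,0,10],"angular":[0,0,0],"fingers":255},{"dp":[0,0,28],"angular":[0,0,0],"fingers":255},{"dp":[0,0,50],"angular":[0,0,0],"fingers":255},{"dp":[0,0,65],"angular":[0,0,0],"fingers":255},{"dp":[0,0,73],"angular":[0,0,0],"fingers":255},{"dp":[0,0,75],"angular":[0,0,0],"fingers":255},{"dp":[0,0,75],"angular":[0,0,0],"fingers":255}]'
python3 - <<'E'
from h import *
from rig import monitor
grab('wrist','w13');grab('side','s13');grab('scene','sc13')
p,_=plan([442,-434.1,12.3],1.512)
p=monitor.sense()['eef_pos']
fline('pics/w13.npz',36,70,100,340,240,325,255,60)
for f in ('pics/s13.npz','pics/sc13.npz'): bladecloud(f,p[:2],-.056,50,175,p[2]+6,p[2]+26,14)
E
```

```text
clock: 26.62
eef_pos: [440.8, -436.7, 108.2]
tcp_rot: [-3.141, -0.0, 1.509]
contact_force: [-0.2, 0.3, -1.7]
opening: 0.234
clock: 27.2
eef_pos: [442.5, -433.1, 33.1]
tcp_rot: [-3.141, -0.001, 1.513]
contact_force: [-0.7, 0.5, -1.3]
opening: 0.235
clock 27.35 at [ 443.  -434.6   34.8] [3.140e+00 1.000e-03 1.512e+00] q [-0.78  0.58  1.78  0.    0.78 -2.29] F [ 0.79 -0.67 -0.74] open 0.23
dp [ 0.4 -1.1 22.5] | 23.0 rows 1.0  ang [0.0012 0.001  0.0004] rows 1.0
n 208 yaw -0.0623 ends [ 375.5 -428.5] [ 461.6 -433.9] len 86.3 z med 57.3 slope 0.0065
pics/s13.npz n 350 s 50.1 161.0 z at s=0,150 [53.  52.7] slope -0.0023 lat@100 -1.6 lat slope -0.0094
pics/sc13.npz n 262 s 65.9 165.2 z at s=0,150 [54.  53.6] slope -0.0025 lat@100 -1.8 lat slope 0.0217
```

View pics/sc13.png

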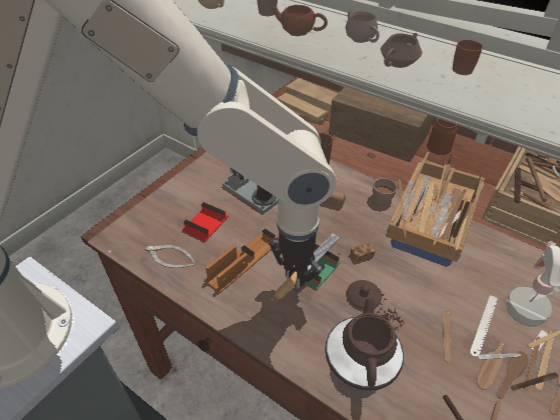

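```bash
python3 -m inch '[{"dp":[0,-1,6],"angular":[0,0,0],"fingers":255},{"dp":[0,-1,13],"angular":[0,0,0],"fingers":255},{"dp":[0,-1,17],"angular":[0,0,0],"fingers":255},{"dp":[0,-1,19],"angular":[0,0,0],"fingers":255},{"dp":[0,-1,19],"angular":[0,0,0],"fingers":255}]';python3 -m inch '[{"dp":[0,0,0.7],"angular":[0,0,0],"fingers":255},{"dp":[0,0,0.7],"angular":[0,0,0],"fingers":255}]';python3 -m inch '[{"dp":[0,0,0.7],"angular":[0,0,0],"fingers":255},{"dp":[0,0,0.7],"angular":[0,0,0],"fingers":255}]'
```

```text
clock: 27.77
eef_pos: [440.8, -434.0, 14.1]
tcp_rot: [-3.141, -0.001, 1.512]
contact_force: [-0.1, -0.1, -1.1]
opening: 0.23
clock: 27.93
eef_pos: [441.3, -434.4, 14.2]
tcp_rot: [3.142, 0.0, 1.512]
contact_force: [-0.0, 0.3, -1.4]
opening: 0.236
clock: 28.1
eef_pos: [441.3, -434.4, 13.6]
tcp_rot: [3.141, 0.0, 1.512]
contact_force: [-0.7, 1.1, -2.2]
opening: 0.235
```

```bash
python3 -m inch '[{"dp":[0,0,0.6],"angular":[0,0,0],"fingers":255},{"dp":[0,0,0.6],"angular":[0,0,0],"fingers":255}]';python3 -m inch '[{"dp":[0,0,0.5],"angular":[0,0,0],"fingers":255},{"dp":[0,0,0.5],"angular":[0,0,0],"fingers":255}]'
```

```text
clock: 28.27
eef_pos: [441.3, -434.4, 12.9]
tcp_rot: [3.141, 0.0, 1.512]
contact_force: [-0.1, 0.1, -0.8]
opening: 0.236
clock: 28.43
eef_pos: [441.3, -434.4, 12.6]
tcp_rot: [3.141, 0.0, 1.512]
contact_force: [-0.7, 0.4, 1.1]
opening: 0.234
```

```bash
python3 -m inch '[{"dp":[0,0,0],"angular":[0,0,0],"fingers":200},{"dp":[0,0,0],"angular":[0,0,0],"fingers":150},{"dp":[0,0,0],"angular":[0,0,0],"fingers":80},{"dp":[0,0,0],"angular":[0,0,0],"fingers":0},{"dp":[0,0,0],"angular":[0,0,0],"fingers":0},{"dp":[0,0,-8],"angular":[0,0,0],"fingers":0},{"dp":[0,0,-35],"angular":[0,0,0],"fingers":0},{"dp":[0,0,-75],"angular":[0,0,0],"fingers":0},{"dp":[0,0,-115],"angular":[0,0,0],"fingers":0},{"dp":[0,0,-150],"angular":[0,0,0],"fingers":0},{"dp":[0,0,-170],"angular":[0,0,0],"fingers":0},{"dp":[0,0,-170],"angular":[0,0,0],"fingers":0}]'
python3 - <<'E'
from h import *
grab('wrist','w14');grab('scene','sc14')
plan([470,-260,250],1.5)
c,e,lo,hi,a=fline('pics/w14.npz',27,36,230,365,255,315)
print('blade',c+(hi-86)*e, c+(lo+44)*e)
E
```

```text
clock: 29.43
eef_pos: [443.3, -436.4, 188.6]
tcp_rot: [3.135, 0.006, 1.512]
contact_force: [0.9, -0.5, -1.0]
opening: 0.998
clock 29.53 at [ 441.5 -434.6  183.7] [3.140e+00 2.000e-03 1.512e+00] q [-0.78  0.39  1.69  0.    1.06 -2.29] F [ 1.12 -0.53  0.3 ] open 1.001
dp [175.9  18.3 -66.5] | 189.0 rows 5.0  ang [0.0018 0.0015 0.012 ] rows 1.0
n 101 yaw -0.0541 ends [ 486.2 -437.1] [ 601.1 -443.3] len 115.1 z med 30.7 slope -0.0009
blade [ 515.26710324 -438.67325922] [ 530.15428841 -439.4795624 ]
```

View pics/w14.png

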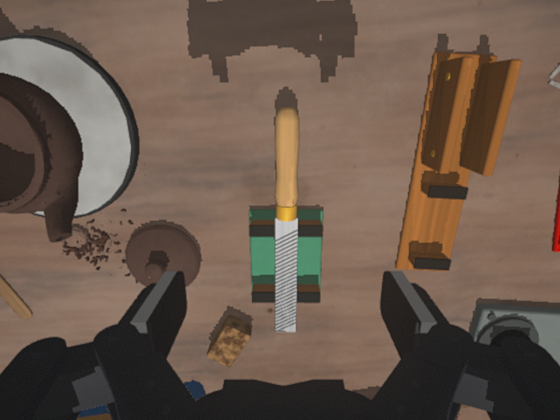

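View pics/sc14.png

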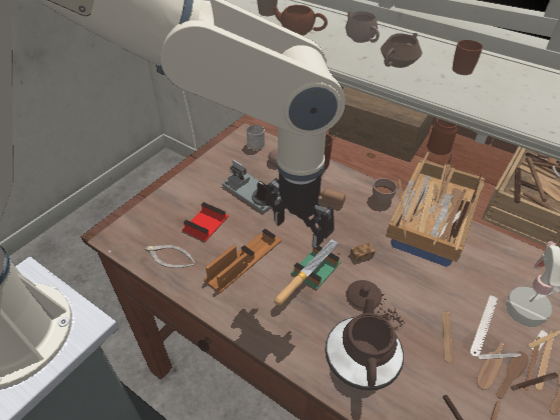

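```bash
python3 -m inch '[{"dp":[20,8,-5],"angular":[0,0,0],"fingers":0},{"dp":[55,22,-20],"angular":[0,0,0],"fingers":0},{"dp":[90,38,-40],"angular":[0,0,0],"fingers":0},{"dp":[125,52,-60],"angular":[0,0,0],"fingers":0},{"dp":[160,66,-66],"angular":[0,0,0],"fingers":0},{"dp":[195,80,-66],"angular":[0,0,0],"fingers":0},{"dp":[225,92,-66],"angular":[0,0,0],"fingers":0},{"dp":[245,98,-66],"angular":[0,0,0],"fingers":0},{"dp":[250,100,-66],"angular":[0,0,0],"fingers":0},{"dp":[250,100,-66],"angular":[0,0,0],"fingers":0}]'
python3 - <<'E'
from h import *
grab('wrist','w15');grab('scene','sc15')
W,im=cloud('pics/w15.npz'); z=W[...,2]
m=(z>54)&(z<64)&(np.hypot(W[...,0]-642,W[...,1]+197)<30)
print('knob',cv2.minAreaRect(W[m][:,:2].astype(np.float32)))
m=(z>76)&(z<84)&(np.hypot(W[...,0]-654.8,W[...,1]+98)<30)
print('plate',cv2.minAreaRect(W[m][:,:2].astype(np.float32)),W[m].mean(0))
bladecloud('pics/sc15.npz',[441.5,-434.6],-.055,50,175,20,45,14)
a=np.load('pics/scene0.npz')['im'].astype(int);b=np.load('pics/sc15.npz')['im'].astype(int)
cv2.imwrite('pics/diff.png',np.clip(abs(a-b).max(2)*3,0,255).astype(np.uint8))
E
```

```text
clock: 30.37
eef_pos: [555.5, -189.0, 246.9]
tcp_rot: [-3.139, -0.001, 1.514]
contact_force: [-0.3, -0.9, 0.3]
opening: 0.996
knob ((642.232666015625, -197.1737060546875), (41.51572799682617, 14.223931312561035), 83.47718811035156)
plate ((653.739013671875, -104.62190246582031), (26.80001449584961, 4.810026168823242), 82.86520385742188) [ 653.51154168 -104.70072352   78.86708838]
pics/sc15.npz n 333 s 50.7 164.3 z at s=0,150 [31.6 32.2] slope 0.0038 lat@100 -1.0 lat slope -0.0085
```

View pics/w15.png

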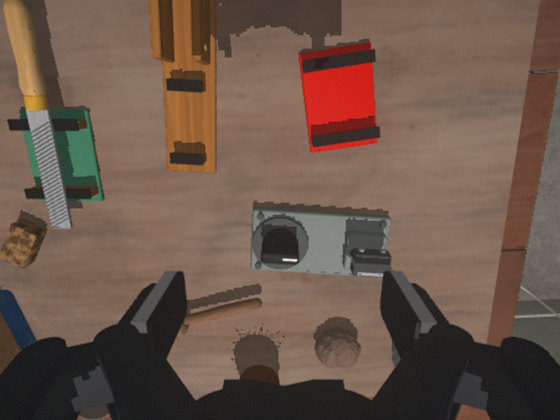

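View pics/diff.png

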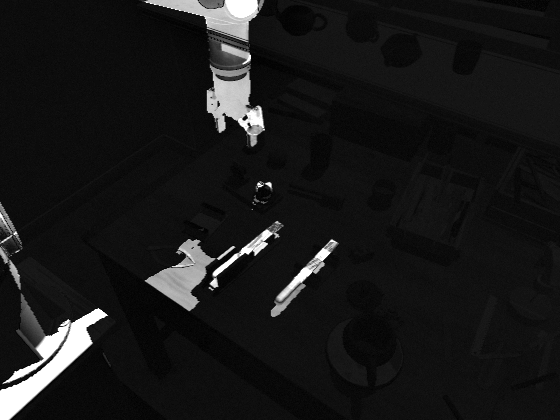

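The knob still reads at its stop, at (278,260) in the last wrist picture. The file lies on the green rest, and the difference picture shows that only the file, the knob and the arm with its shadow have changed.

```bash
python3 -c "
from rig import sign_off
print(sign_off())"
```

```text
the job is handed in; nothing more can be done
None
```

The job is done and handed in at about 30.5 s of the 67 s allowed.

**What I did**
- I lifted the file by the blade out of the cradle and laid it on the green rest.
- I turned the knob clockwise by about 1.18 rad until the wrist torque rose at its stop.
- I took the file by the handle and made three 73 mm forward strokes. Contact ran from about 12 mm to about 86 mm behind the tip, past the blade's middle at 65 mm. After each stroke I lifted the file clear: 24 mm before the two returns, 48 mm after the last.
- I laid the file back on the rest.

**What the checks showed**
- **Pressure:** from the wrist force, the jaws were pressed down about 4 to 5 mm at the start of the first stroke. At the ends of the three strokes it was 6.6, about 6.7 and about 5.5 mm. The force readings vary by about 1 N, so each figure is good to about 2 mm. The jaw heights in the pictures agree roughly.
- **Knob:** the bar lies at 83.5° in the last picture and 83.0° just after tightening, against 82.9° for the clamp's y axis. It is at its stop.
- **File:** it lies level on both bars, about 2 mm behind the ideal spot lengthways, at yaw -0.054 against about -0.057 for the rest.
- **Rest of the table:** before and after pictures show nothing else moved.

**Disagreements and small doubts**
- The plate measured 27 mm long instead of 40 mm in the last picture because a finger hid part of it.
- After each stroke the tool settled back by about 0.5 mm before the lift. That is within the reading noise, and the sprung jaws would probably have taken it up.

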